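# Build up an oven's selector spindle and fit the knob facing the mark

## Task

Fit the selector knob on the oven's control plate: pull the orange transport cap off the upright spindle and put it in the grey scrap bin, then thread onto the spindle the black spacer, next all the steel washers that are there (two to four), then the brass bushing and last the white knob, in that order, each seated flat on the one below. The knob's red pointer must face the red mark on the plate; leave the other things on the bench undisturbed.

Things in the scene. Friction and masses are not known exactly. Their poses are not given: they have to be found in the camera images.
- plate: aluminium control plate of a built-in oven, 120 x 120 x 12 mm, fixed flat on the bench, any yaw. Origin: centre of its underside; z up; its x axis points from the spindle towards the red mark. From its centre a steel spindle of 10 mm diameter stands 55 mm above the plate's top face (its last 4 mm taper to 6 mm diameter).
- spindle (a point): foot of the spindle: on its axis, at the plate's top face (12 mm above the bench); the spindle's tip is 55 mm above this point. Axes as the plate's
- mark (a point): middle of the red mark, a stripe 22 x 8 mm on the plate's top face that runs radially, its middle 45 mm from the spindle's axis along the plate's x. Black strokes on the far side of the dial are mere graduations
- cap: orange plastic transport cap, a tube of 20 mm outer diameter and 62 mm height, closed on top, slipped loosely over the spindle at the start with its foot on the plate. Origin: centre of its open lower end; z towards its closed end
- cap_center (a point): middle of the cap, 31 mm from either end on its axis
- bin: grey open scrap bin, 130 x 130 x 55 mm outside, walls and floor 5 mm thick, fixed on the bench. Origin: centre of its underside; x and y square to its sides
- spacer: black plastic spacer ring, outer diameter 32 mm, hole 14 mm, 16 mm high. Its origin is the centre of its underside on the hole's axis, z up along that axis. Lies flat on the bench at the start.
- washer0: thick steel washer, outer diameter 36 mm, hole 14 mm, 5 mm thick; all washers are alike, and some may be absent. Its origin is the centre of its underside on the hole's axis, z up along that axis. Lies flat on the bench at the start.
- washer1: thick steel washer, outer diameter 36 mm, hole 14 mm, 5 mm thick; all washers are alike, and some may be absent. Its origin is the centre of its underside on the hole's axis, z up along that axis. Lies flat on the bench at the start.
- washer2: thick steel washer, outer diameter 36 mm, hole 14 mm, 5 mm thick; all washers are alike, and some may be absent. Its origin is the centre of its underside on the hole's axis, z up along that axis. Lies flat on the bench at the start.
- washer3: thick steel washer, outer diameter 36 mm, hole 14 mm, 5 mm thick; all washers are alike, and some may be absent. Its origin is the centre of its underside on the hole's axis, z up along that axis. Lies flat on the bench at the start.
- bushing: brass bushing ring, outer diameter 26 mm, hole 14 mm, 10 mm high. Its origin is the centre of its underside on the hole's axis, z up along that axis. Lies flat on the bench at the start.
- knob: white oven knob, 30 mm high, standing upright on the bench at the start: a round skirt of 48 mm diameter and 8 mm height, above it a bar grip 42 mm long (its x) and 24 mm wide (its y) that reaches from the skirt to the top. Blind bore of 14 mm from below, 22 mm deep. A red stripe on the top and a red nose on one end of the bar are the pointer. Origin: centre of its underside; z up; x towards the pointer
- pointer (a point): tip of the knob's red pointer, at the knob's top, 25.5 mm from its axis along its x
- screwdriver: screwdriver with a red handle lying on the bench, a bystander. x runs along its shaft, from handle to blade
- tape: blue tape measure, 65 x 32 x 60 mm, a bystander. Origin: centre of its underside
- offcut: pale wooden offcut 110 x 60 x 18 mm lying flat, a bystander. Origin: centre of its underside
- glue: glue bottle, pale with a yellow label and an orange cap, 54 mm diameter, 150 mm high, a bystander. Origin: centre of its underside

How it is judged (in metres and radians):
On the way, in this order (a step that is already met when the one before it is completed fails the run):
1. the cap lies in the bin, let go (x of cap_center in the frame of bin between -0.06 and 0.06 m and y of cap_center in the frame of bin between -0.06 and 0.06 m and z of cap_center in the frame of bin between 0 and 0.05 m and contact force between the fingers and cap below 0.1 N), for 0.2 s.
2. the spacer sits on the plate around the spindle (horizontal distance between spacer and spindle below 0.005 m and angle between spacer's own z axis and vertical below 0.12 rad and z of spacer in the frame of spindle between -0.003 and 0.003 m and contact force between the fingers and spacer below 0.1 N), for 0.2 s.
3. all washers that are there lie flat on the spindle above the spacer (horizontal distance between each of spacer, washer0, washer1, washer2, washer3 and spindle below 0.005 m and angle between each of spacer, washer0, washer1, washer2, washer3's own z axis and vertical below 0.12 rad and z of spacer in the frame of spindle between -0.003 and 0.003 m and z of washer0 in the frame of spacer between 0.013 and 0.035 m and z of washer1 in the frame of spacer between 0.013 and 0.035 m and z of washer2 in the frame of spacer between 0.013 and 0.035 m and z of washer3 in the frame of spacer between 0.013 and 0.035 m and contact force between the fingers and washer0 below 0.1 N and contact force between the fingers and washer1 below 0.1 N and contact force between the fingers and washer2 below 0.1 N and contact force between the fingers and washer3 below 0.1 N), for 0.2 s.
4. the bushing is on the spindle above all washers (horizontal distance between each of spacer, washer0, washer1, washer2, washer3, bushing and spindle below 0.005 m and angle between each of spacer, washer0, washer1, washer2, washer3, bushing's own z axis and vertical below 0.12 rad and z of spacer in the frame of spindle between -0.003 and 0.003 m and z of washer0 in the frame of spacer between 0.013 and 0.035 m and z of washer1 in the frame of spacer between 0.013 and 0.035 m and z of washer2 in the frame of spacer between 0.013 and 0.035 m and z of washer3 in the frame of spacer between 0.013 and 0.035 m and z of bushing in the frame of spacer below 0.04 m and z of bushing in the frame of washer0 above 0.003 m and z of bushing in the frame of washer1 above 0.003 m and z of bushing in the frame of washer2 above 0.003 m and z of bushing in the frame of washer3 above 0.003 m and contact force between the fingers and bushing below 0.1 N), for 0.2 s.
5. the knob sits on the bushing, its pointer facing the mark (horizontal distance between knob and spindle below 0.005 m and angle between knob's own z axis and vertical below 0.12 rad and z of knob in the frame of bushing between 0.007 and 0.013 m and angle between the x axis of knob and the x axis of plate, either way round below 0.2 rad and horizontal distance between pointer and mark below 0.028 m), for 0.2 s.
At the end, for the whole second after the job is handed in: Cap's middle inside the bin, below its rim. Spacer on the plate, all washers above it, bushing above them, knob down on the bushing (3 mm): each within 5 mm of the spindle axis, upright to 0.12 rad, at rest. Knob x within 0.2 rad of plate x, pointer tip within 28 mm of the mark (all of step 5 and x of cap_center in the frame of bin between -0.06 and 0.06 m and y of cap_center in the frame of bin between -0.06 and 0.06 m and z of cap_center in the frame of bin between 0 and 0.05 m and horizontal distance between each of spacer, washer0, washer1, washer2, washer3, bushing and spindle below 0.005 m and angle between each of spacer, washer0, washer1, washer2, washer3, bushing's own z axis and vertical below 0.12 rad and z of spacer in the frame of spindle between -0.003 and 0.003 m and z of washer0 in the frame of spacer between 0.013 and 0.035 m and z of washer1 in the frame of spacer between 0.013 and 0.035 m and z of washer2 in the frame of spacer between 0.013 and 0.035 m and z of washer3 in the frame of spacer between 0.013 and 0.035 m and z of bushing in the frame of spacer below 0.04 m and z of bushing in the frame of washer0 above 0.003 m and z of bushing in the frame of washer1 above 0.003 m and z of bushing in the frame of washer2 above 0.003 m and z of bushing in the frame of washer3 above 0.003 m and linear speed of each of cap, spacer, washer0, washer1, washer2, washer3, bushing, knob below 0.02 m/s); the robot touches nothing.
It fails at once if the screwdriver is pushed more than 30 mm from its place (distance of screwdriver from where it was at the start of the episode above 0.03 m).
It fails at once if the tape is pushed more than 30 mm from its place (distance of tape from where it was at the start of the episode above 0.03 m).
It fails at once if the offcut is pushed more than 30 mm from its place (distance of offcut from where it was at the start of the episode above 0.03 m).
It fails at once if the glue is pushed more than 30 mm from its place (distance of glue from where it was at the start of the episode above 0.03 m).
Of washer0, washer1, washer2, washer3 only 2 to 4 are there at a start; the rules pass over those that are not, and their reading is None.
At some moment in a run one of spacer, washer0, washer1, washer2, washer3, bushing, knob may be knocked a few centimetres aside while the robot is not near it.
It also fails if it takes over 210 s, if anything falls off the work surface, if the arm or the gripper's body presses on something with over 40 N, if the wrist force passes 120 N, or if a joint passes its speed limit or range.

## Robot

A 6-joint arm with a two-finger parallel gripper is mounted at the origin on the work surface. World frame = base frame: x ahead of the robot, y to its left, z up, the work surface at z = 0. Lengths are in m, angles in degrees, forces in N, time in s.
With the tool pointing down it reaches from about 0.35 to 0.875 m from the base axis. Payload 4.2 kg.
Tool frame: the origin (TCP) lies midway between the tips of the shut fingers; the grasp point (between the pads) lies 19 mm behind it; z points along the fingers, y is the line along which they close (so a half turn about z gives the same grasp; the last joint's range is limited). The gripper opens to 85 mm and grips with 20 to 120 N. Pads are 22 mm wide; open, the fingers measure 114 mm over their backs; the gripper's body (76 mm by 85 mm) begins 54 mm behind the grasp point. The pads swing forward as they close: fully open they stand 13 mm farther back than shut.
Start: joints at [-51.303, 22.042, 0.453, 0, -68.411, -14.817], TCP at [0.253, -0.571, 0.201] pointing down, gripper open.
Joint ranges: [-179.83, 179.83], [-69.29, 118.12], [-61.27, 80.66], [-181.25, 117.63], [-171.15, -9.14], [-177.46, 177.46]. Speed limits (degrees/s): [159.86, 159.86, 180, 180, 180, 180].

## Interface

Orientations are given as a 3x3 rotation matrix whose columns are the frame's x, y, z axes.
In Python, from plant import * gives the robot as it stands.
- The arm moves only by the shell command python3 -m pendant 'ROWS' [OPENING] [FORCE]. ROWS is JSON, a list of rows, each an object of numbers: "tx", "ty", "tz": the shift along the tool's x, y, z in cm; "twist": the turn about the tool's z in degrees. In form: [{"tx": .., "ty": .., "tz": .., "twist": ..}, ...]. A call has exactly 8 rows; each row shifts and turns the commanded pose from where the row before left it, along the tool's axes as they then stand; what a row does not reach is not made up. A row lasts 1/12 s, in which the tool goes at most 41.7 mm and 7.16 degrees, less where a joint would pass 70% of its speed; a pose out of reach is approached as far as the arm can. A call is refused whole if a number of a shift passes 4.17 or a number of a turn 7.16, either way. A call with a gripper value outside its range is refused whole. OPENING is the closure, from 0 (fully open) to 1 (shut), set as the call begins (- or left out, the last holds). The fingers move at their own pace and stop on an object; FORCE is the grip in N (left out, the last holds). Time passes only in rows, so rows that do not move let the fingers close, or fill a call up. It gives the time, the measured TCP pose, the force, the opening and the grip force at its end, in the units of the state.
- get_obs(): the state, without advancing time (a new reading comes with each control period).
- read_camera(name): name is "side" or "top" or "wrist"; returns a dict with "pixels" (480x640x3 uint8, blue, green, red), "z_map" (480x640 float32, m along the optical axis (not along the pixel's ray), 0 where there is no reading), "vfov" (degrees; the focal length in pixels is half the picture's height over the tangent of half this angle, whatever the lens; pixels are square), "cx", "cy" (the principal point, pixels), "position" and "orientation" of the camera in the world; the wrist camera has in their place "hand_eye" (4x4, takes a point from camera to tool coordinates, whose origin is the TCP and whose axes are the flange's). Camera axes: x right, y up, looking along -z (the intrinsics and any distortion apply to the point x, -y, -z); pixel columns grow to the right and rows downward; lengths in m; the calibration is good to about 2 mm. A picture is of the moment at which its call begins: read the wrist's pose just before it.
- close_job(): hands the job in; it is judged then, once.
Trained networks look in a picture, given as the dict that the camera call returned (one of the last four; its "shot" number tells which), for a name from the list of things; names that differ only in an ending like _2 or _b are one class to them, and where a whole thing is asked for, a point or a joint stands for the part that bears it (a point fixed in the world has none). Each returns a list of dicts, best first, with "confidence" (0 to 1); they miss things now and then, are a little off and sometimes report something else, mostly with a low value. They report only what shows in the picture. A call takes as long as a camera call.
- spot_in(name, picture): "location" ([x, y, z] in m, in world coordinates, good to about 4 mm: the middle of the surface that is visible of it).
- regions_of(name, picture): "pixels" (480x640 bool, what is visible of it).
The state is a dict: "t": time; "q": joint angles; "dq": joint speeds; "tau": joint torques, N m; "eef_pos": TCP position; "ee_rot": TCP orientation; "ft_force": force on the tool from outside, world axes, zero at the start; "moment": the same for the moment, N m; "finger_gap": opening from 0.0 (shut) to 1.0 (fully open); "grip_force": force on a finger pad.
Only numpy, scipy, OpenCV 4.12 (cv2) and the standard library are available. Lean on these libraries where they do the work, as an engineer would, in place of code of your own. Each camera call takes 0.05 s, during which the arm holds its last target. There are 200 camera calls.

## Working session

There is one attempt and no reset: what is moved stays moved. The work goes in short steps, Python scripts to look and compute and a shell command to move; the robot and the scene stay as the last step left them, time stands still between calls to the robot, and variables do not carry over. Pictures are saved under pics/ and viewed, at most 14 in all, crops included, and the job is handed in when it is done.

```bash
ls; mkdir -p pics
cat > h.py <<'E'
import numpy as np, cv2
from plant import *
def campose(p,o=None):
    if 'position' in p: return np.array(p['position']),np.array(p['orientation'])
    H=np.array(p['hand_eye']); R=np.array(o['ee_rot']); t=np.array(o['eef_pos'])
    return R@H[:3,3]+t, R@H[:3,:3]
def cloud(p,o=None):
    f=240/np.tan(np.radians(p['vfov'])/2); z=p['z_map']
    v,u=np.mgrid[0:480,0:640]
    c=np.stack([(u-p['cx'])/f*z,-(v-p['cy'])/f*z,-z],-1)
    t,R=campose(p,o); w=c@R.T+t; w[z<=0]=np.nan
    return w
E
python3 - <<'E'
from h import *
o=get_obs(); print(o)
for n in ['top','side']:
    p=read_camera(n); print(n,{k:v for k,v in p.items() if k not in('pixels','z_map')})
    cv2.imwrite(f'pics/{n}0.png',p['pixels'])
    for k in ['plate','mark','cap','bin','spacer','washer0','bushing','knob','pointer','screwdriver','tape','offcut','glue']:
        print(k,[(np.round(d['location'],4).tolist(),round(d['confidence'],2)) for d in spot_in(k,p)])
E
```

```text
pics
{'t': 0.0, 'q': array([-5.13011882e+01,  2.20909156e+01,  3.81282484e-01, -2.89253577e-02,
       -6.84098496e+01, -1.48172357e+01]), 'dq': array([ 0.0233165 , -0.06785853, -0.00218641,  0.03319345,  0.11592063,
       -0.04117638]), 'tau': array([-1.37253774e-03, -3.92289984e+01,  1.88397574e+01,  4.18628499e+00,
       -4.71541731e-03, -9.42348407e-06]), 'eef_pos': array([ 0.25280126, -0.57090235,  0.20033044]), 'ee_rot': array([[-9.14459535e-01, -4.04676266e-01, -9.37439616e-04],
       [-4.04677343e-01,  9.14457521e-01,  1.92097010e-03],
       [ 7.98777024e-05,  2.13600999e-03, -9.99997716e-01]]), 'ft_force': array([ 0.82542553, -0.23666166, -0.09144805]), 'moment': array([ 0.00838697, -0.01299533, -0.00220881]), 'grip_force': 0.0, 'finger_gap': 1.0001882224042111}
top {'vfov': 47.356850267063, 'cx': 310.59508510712834, 'cy': 240.11197381096056, 'position': array([0.31513348, 0.09110792, 1.31106874]), 'orientation': array([[ 3.93921230e-02,  9.76793878e-01, -2.10527861e-01],
       [-9.99223412e-01,  3.87004139e-02, -7.40616517e-03],
       [ 9.13218583e-04,  2.10656112e-01
[... 1242 characters left out ...]
0.5547, 0.0395, 0.0116], 0.96)]
mark [([0.5534, 0.0404, 0.014], 0.96)]
cap [([0.557, 0.053, 0.0465], 0.53)]
bin [([0.4778, 0.3032, 0.0293], 0.92)]
spacer [([0.6423, -0.2166, 0.0112], 0.65)]
washer0 [([0.4433, -0.2128, 0.0033], 0.8), ([0.6285, -0.105, 0.0062], 0.7), ([0.5296, -0.2056, 0.0004], 0.55), ([0.4144, -0.0908, 0.0032], 0.44)]
bushing [([0.5284, -0.102, 0.0089], 0.55)]
knob [([0.4902, -0.3224, 0.021], 0.69), ([0.3747, 0.4779, 0.0712], 0.18)]
pointer [([0.4904, -0.3274, 0.0216], 0.85)]
screwdriver [([0.7282, -0.2448, 0.0225], 0.75)]
tape [([0.7607, 0.2114, 0.0353], 0.56), ([0.4378, -0.2127, 0.005], 0.26)]
offcut [([0.7811, 0.0521, 0.0207], 0.71)]
glue [([0.3743, 0.4773, 0.0702], 0.96)]
```

View pics/top0.png

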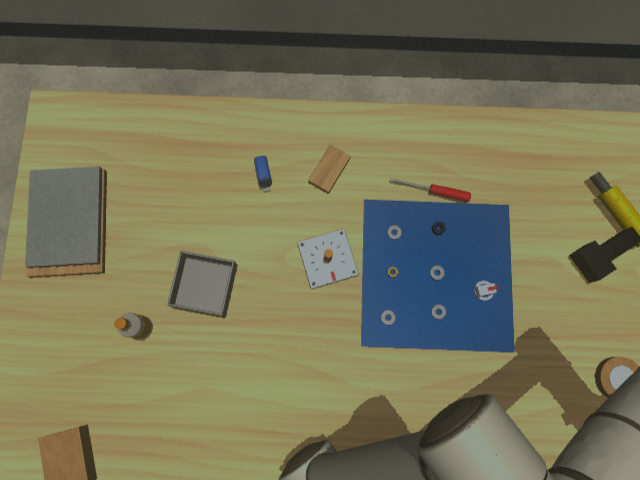

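View pics/side0.png

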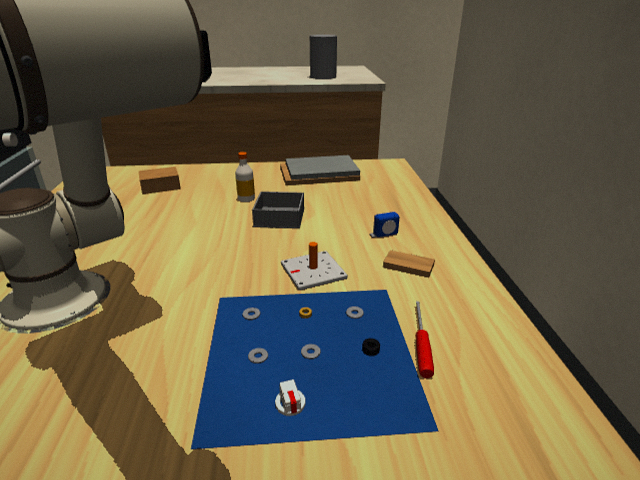

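The top view shows the cap on the plate at (328,255), the red mark at (333,276) and the bin at (203,284). On the mat are washers at (395,232), (437,272), (388,317) and (438,312), the spacer at (438,228), the bushing at (392,271) and the knob at (485,290). The side view agrees: 4 washers, and the bystanders are all clear of the work. Next I'll square the tool to the world axes and move over the plate.

```bash
python3 -m pendant '[{"twist":5.97,"tz":-2.5},{"twist":5.97,"tz":-2.5},{"twist":5.97,"tz":-2.5},{"twist":5.97,"tz":-2.5},{"tx":-1.5,"ty":3.2},{"tx":-1.5,"ty":3.2},{"tx":-1.5,"ty":3.2},{"tx":-1.5,"ty":3.2}]' 0
python3 -m pendant '[{"tx":-1.5,"ty":3.2},{"tx":-1.5,"ty":3.2},{"tx":-1.5,"ty":3.2},{"tx":-1.5,"ty":3.2},{"tx":-1.5,"ty":3.2},{"tx":-1.5,"ty":3.2},{"tx":-1.5,"ty":3.2},{"tx":-1.5,"ty":3.2}]'
cat > look.py <<'E'
from h import *
import sys
def wrist(names,tag=None):
    o=get_obs(); p=read_camera('wrist'); W=cloud(p,o)
    if tag: cv2.imwrite(f'pics/{tag}.png',p['pixels'])
    out={}
    for k in names:
        for d in regions_of(k,p)[:5]:
            m=d['pixels']; P=W[m]; P=P[~np.isnan(P[:,0])]
            if len(P)<20: continue
            zt=np.percentile(P[:,2],95); T=P[P[:,2]>zt-.004]
            lo,hi=np.percentile(T[:,:2],1,axis=0),np.percentile(T[:,:2],99,axis=0)
            print(k,round(d['confidence'],2),'px',np.argwhere(m).mean(0)[::-1].round(),'ztop',zt.round(4),'mid',((lo+hi)/2).round(4),'size',(hi-lo).round(4),len(P))
    return o,p,W
if __name__=='__main__':
    o,p,W=wrist(sys.argv[2:],sys.argv[1]); print(o['t'],o['eef_pos'],o['ee_rot'][:,0]); print(p['vfov'],np.array(p['hand_eye']).round(4).tolist())
E
python3 look.py w1 spacer washer0 bushing knob
```

```text
washer0 0.46 px [520. 455.] ztop 0.0054 mid [ 0.3462 -0.3565] size [0.2118 0.323 ] 86
1.4 [ 0.2530581  -0.57148011  0.20141778] [-9.14393705e-01 -4.04826077e-01 -1.70350744e-05]
66.16147503100572 [[-0.0007, 0.9551, 0.2963, 0.0768], [1.0, 0.0003, 0.0016, -0.0002], [0.0014, 0.2963, -0.9551, -0.172], [0.0, 0.0, 0.0, 1.0]]$[0]: bad value
$[0]: bad value
```

View pics/w1.png

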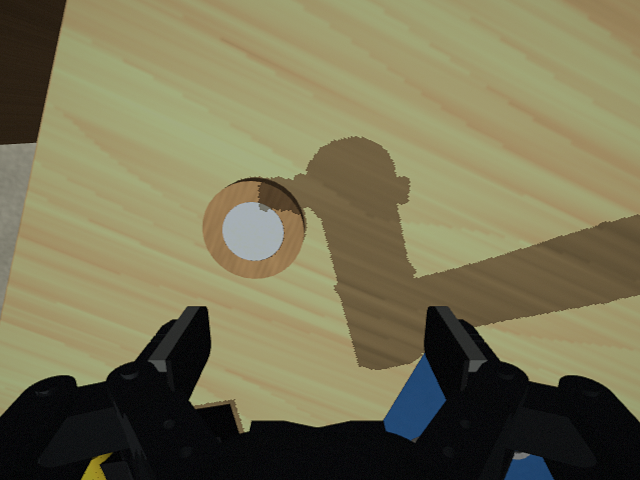

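The wrist picture shows only the bench and a bystander, because the move was refused: rows need all four keys. Repeating it in full form.

```bash
python3 -m pendant '[{"tx":0,"ty":0,"tz":-2.5,"twist":5.97},{"tx":0,"ty":0,"tz":-2.5,"twist":5.97},{"tx":0,"ty":0,"tz":-2.5,"twist":5.97},{"tx":0,"ty":0,"tz":-2.5,"twist":5.97},{"tx":-1.5,"ty":3.2,"tz":0,"twist":0},{"tx":-1.5,"ty":3.2,"tz":0,"twist":0},{"tx":-1.5,"ty":3.2,"tz":0,"twist":0},{"tx":-1.5,"ty":3.2,"tz":0,"twist":0}]' 0
python3 -m pendant '[{"tx":-2,"ty":3.2,"tz":0,"twist":0},{"tx":-2,"ty":3.2,"tz":0,"twist":0},{"tx":-2,"ty":3.2,"tz":0,"twist":0},{"tx":-2,"ty":3.2,"tz":0,"twist":0},{"tx":-2,"ty":3.2,"tz":0,"twist":0},{"tx":-2,"ty":3.2,"tz":0,"twist":0},{"tx":-2,"ty":3.2,"tz":0,"twist":0},{"tx":0,"ty":0,"tz":0,"twist":0}]'
python3 look.py w2 spacer washer0 bushing knob
```

```text
t: 2.32
eef_pos: [0.3133, -0.4422, 0.3015]
ee_rot: [[-1.0, 0.001, 0.0], [0.001, 1.0, -0.0], [-0.0, -0.0, -1.0]]
ft_force: [1.8, -0.7, -0.8]
finger_gap: 1.001
grip_force: 0.0
t: 2.98
eef_pos: [0.4557, -0.2152, 0.3013]
ee_rot: [[-1.0, -0.006, 0.001], [-0.006, 1.0, 0.001], [-0.001, 0.001, -1.0]]
ft_force: [-0.7, -0.1, -0.1]
finger_gap: 1.002
grip_force: 0.0
spacer 0.76 px [321. 319.] ztop 0.0166 mid [ 0.6392 -0.2098] size [0.0287 0.028 ] 410
washer0 0.92 px [324. 245.] ztop 0.0059 mid [ 0.531  -0.2065] size [0.032  0.0323] 402
washer0 0.89 px [323. 173.] ztop 0.0058 mid [ 0.4369 -0.2088] size [0.0333 0.033 ] 534
washer0 0.82 px [397. 309.] ztop 0.0056 mid [ 0.6261 -0.1023] size [0.0323 0.0329] 376
washer0 0.8 px [419. 159.] ztop 0.0057 mid [ 0.4188 -0.0893] size [0.033  0.0336] 569
bushing 0.47 px [405. 243.] ztop 0.0105 mid [ 0.5266 -0.0986] size [0.0222 0.0226] 216
knob 0.94 px [238. 216.] ztop 0.031 mid [ 0.4913 -0.3178] size [0.0277 0.0441] 1118
2.9833 [ 0.45569479 -0.21523892  0.30134932] [-0.99997952 -0.00626132 -0.00132821]
66.16147503100572 [[-0.0007, 0.9549, 0.2969, 0.0766], [1.0, 0.0003, 0.0016, -0.0005], [0.0015, 0.2969, -0.9549, -0.172], [0.0, 0.0, 0.0, 1.0]]
```

View pics/w2.png

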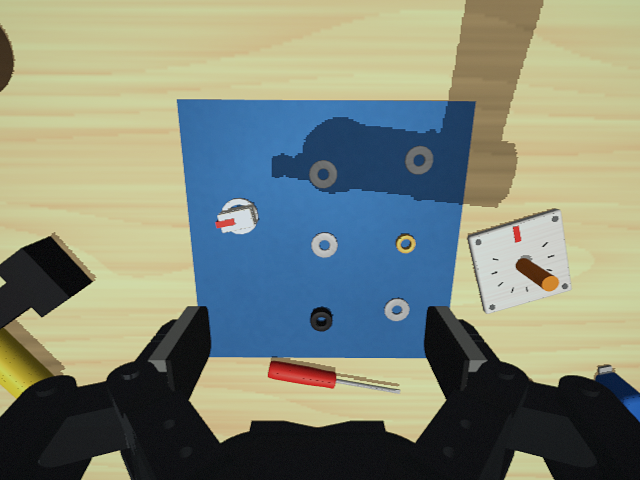

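The wrist view shows all seven parts on the mat and the plate at (520,260), with heights matching the given sizes. Now over the plate.

```bash
python3 -m pendant '[{"tx":0,"ty":3.9,"tz":1,"twist":0},{"tx":0,"ty":3.9,"tz":1,"twist":0},{"tx":0,"ty":3.9,"tz":1,"twist":0},{"tx":0,"ty":3.9,"tz":1,"twist":0},{"tx":0,"ty":3.9,"tz":1,"twist":0},{"tx":0,"ty":3.9,"tz":1,"twist":0},{"tx":-1,"ty":3.9,"tz":1,"twist":0},{"tx":0,"ty":0,"tz":0,"twist":0}]' 0
python3 look.py w3 plate mark cap bin
python3 - <<'E'
from h import *
import time
o=get_obs();p=read_camera('wrist');W=cloud(p,o)
b=p['pixels'].astype(int)
red=(b[...,2]>140)&(b[...,1]<80)&(b[...,0]<80)&(W[...,2]>.005)&(W[...,2]<.02)
print(red.sum(),np.nanmean(W[red],0),np.nanmin(W[red],0),np.nanmax(W[red],0))
g=(W[...,2]>.009)&(W[...,2]<.016)&(abs(W[...,0]-.555)<.12)&(abs(W[...,1]-.062)<.12)
r=cv2.minAreaRect((W[g][:,:2]*1000).astype(np.float32)); print('plate',r)
c=(W[...,2]>.07)&(W[...,2]<.08)&(abs(W[...,0]-.555)<.06)&(abs(W[...,1]-.062)<.06)
print('cap',cv2.minAreaRect((W[c][:,:2]*1000).astype(np.float32)))
E
```

```text
t: 3.9
eef_pos: [0.4633, 0.0569, 0.2297]
ee_rot: [[-1.0, -0.003, -0.002], [-0.003, 1.0, 0.0], [0.002, 0.0, -1.0]]
ft_force: [0.8, -1.3, 0.4]
finger_gap: 0.999
grip_force: 0.0
plate 0.78 px [320. 274.] ztop 0.0128 mid [0.5529 0.0592] size [0.1327 0.1326] 9655
mark 0.97 px [320. 274.] ztop 0.0128 mid [0.5529 0.0593] size [0.1327 0.1326] 9517
cap 0.67 px [320. 293.] ztop 0.0746 mid [0.5537 0.0589] size [0.0179 0.0177] 674
cap 0.59 px [183. 255.] ztop 0.0105 mid [ 0.5272 -0.0975] size [0.0232 0.0235] 353
bin 0.75 px [582. 219.] ztop 0.0538 mid [0.4758 0.3312] size [0.1399 0.1051] 15332
3.9 [0.46332555 0.05687035 0.22970999] [-0.9999931  -0.00337689  0.00154869]
66.16147503100572 [[-0.0007, 0.9549, 0.2969, 0.0766], [1.0, 0.0003, 0.0016, -0.0005], [0.0015, 0.2969, -0.9549, -0.172], [0.0, 0.0, 0.0, 1.0]]
108 [0.51203804 0.04454181 0.01221649] [0.50191107 0.0385254  0.01076016] [0.52204714 0.05068474 0.01400721]
plate ((553.9628295898438, 59.37828063964844), (120.10067749023438, 119.84317779541016), 18.52140998840332)
cap ((554.4544067382812, 59.10374450683594), (18.856782913208008, 20.421756744384766), 89.80976867675781)
```

View pics/w3.png

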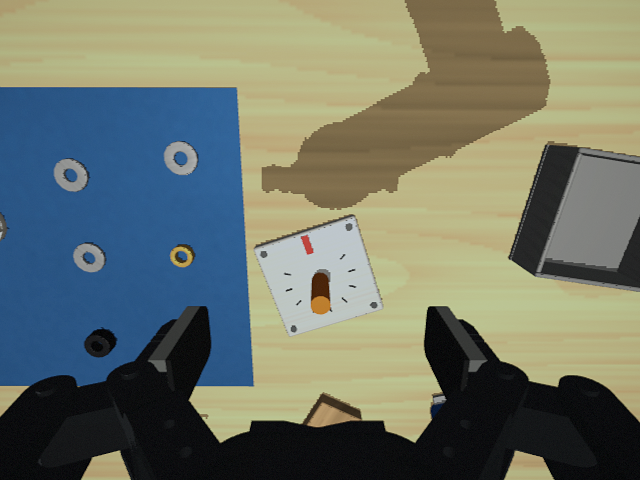

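The plate centre is (0.554, 0.0593), and the mark lies at bearing ≈ -161°. In the picture the mark is at (307,245) and the cap top at (320,304). Now to grasp the cap.

```bash
python3 -m pendant '[{"tx":-3,"ty":0.08,"tz":0,"twist":0},{"tx":-3,"ty":0.08,"tz":1,"twist":0},{"tx":-3.05,"ty":0.08,"tz":2.5,"twist":0},{"tx":0,"ty":0,"tz":3,"twist":0},{"tx":0,"ty":0,"tz":3,"twist":0},{"tx":0,"ty":0,"tz":3,"twist":0},{"tx":0,"ty":0,"tz":0,"twist":0},{"tx":0,"ty":0,"tz":0,"twist":0}]' 0.4
python3 -m pendant '[{"tx":0,"ty":0,"tz":2,"twist":0},{"tx":0,"ty":0,"tz":2,"twist":0},{"tx":0,"ty":0,"tz":2,"twist":0},{"tx":0,"ty":0,"tz":0,"twist":0},{"tx":0,"ty":0,"tz":0,"twist":0},{"tx":0,"ty":0,"tz":0,"twist":0},{"tx":0,"ty":0,"tz":0,"twist":0},{"tx":0,"ty":0,"tz":0,"twist":0}]'
python3 -m pendant '[{"tx":0,"ty":0,"tz":0,"twist":0},{"tx":0,"ty":0,"tz":0,"twist":0},{"tx":0,"ty":0,"tz":0,"twist":0},{"tx":0,"ty":0,"tz":0,"twist":0},{"tx":0,"ty":0,"tz":0,"twist":0},{"tx":0,"ty":0,"tz":0,"twist":0},{"tx":0,"ty":0,"tz":0,"twist":0},{"tx":0,"ty":0,"tz":0,"twist":0}]' 1 30
```

```text
t: 4.87
eef_pos: [0.5531, 0.0543, 0.1059]
ee_rot: [[-1.0, 0.002, -0.003], [0.002, 1.0, -0.002], [0.003, -0.002, -1.0]]
ft_force: [-0.4, -0.1, 1.6]
finger_gap: 0.601
grip_force: 0.0
t: 5.53
eef_pos: [0.5547, 0.0563, 0.0483]
ee_rot: [[-1.0, -0.0, 0.003], [-0.0, 1.0, 0.001], [-0.003, 0.001, -1.0]]
ft_force: [-0.4, -0.7, -0.3]
finger_gap: 0.6
grip_force: 0.0
t: 6.2
eef_pos: [0.5535, 0.0559, 0.0464]
ee_rot: [[-1.0, -0.0, -0.0], [-0.0, 1.0, -0.0], [0.0, -0.0, -1.0]]
ft_force: [0.2, 0.1, 0.4]
finger_gap: 0.001
grip_force: 0.0
```

Run:
```python
from h import *
p=read_camera('wrist'); q=read_camera('side')
a=p['pixels'][180:480,160:480]; b=cv2.resize(q['pixels'][200:320,240:400],(400,300))
cv2.imwrite('pics/g1.png',np.hstack([a,b])); o=get_obs(); print(o['finger_gap'],o['grip_force'],o['eef_pos'])
```

```text
0.0007718892156983563 0.0 [0.55349465 0.05593289 0.04635643]
```

View pics/g1.png

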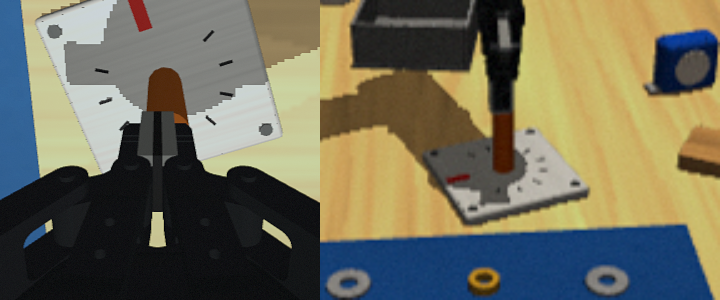

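The fingers are shut directly above the cap instead of around it. I'll check the height with wrist depth.

Run:
```python
from h import *
o=get_obs();p=read_camera('wrist');W=cloud(p,o);z=p['z_map']
for (c,r) in [(300,200),(328,255),(328,265),(328,280),(345,296),(345,300),(316,300),(316,340),(305,310),(308,296),(316,296)]: print(c,r,p['pixels'][r,c],z[r,c].round(4),W[r,c].round(4))
q=read_camera('side');V=cloud(q)
for r in range(225,275,4): print(r,q['pixels'][r,313],q['pixels'][r,320],V[r,313].round(3),V[r,320].round(3))
```

```text
300 200 [ 27  31 134] 0.2092 [0.517  0.0454 0.0118]
328 255 [12 42 82] 0.2034 [0.5449 0.0611 0.0264]
328 265 [14 43 82] 0.1888 [0.5449 0.0607 0.0417]
328 280 [14 44 83] 0.1699 [0.5447 0.0601 0.0615]
345 296 [13 43 83] 0.1632 [0.5488 0.0675 0.0697]
345 300 [ 24  69 130] 0.1598 [0.549  0.0672 0.0734]
316 300 [11 13 12] 0.1447 [0.5421 0.0547 0.0871]
316 340 [32 31 31] 0.1199 [0.5434 0.0548 0.1134]
305 310 [63 66 63] 0.1352 [0.5414 0.0507 0.0968]
308 296 [62 65 63] 0.1468 [0.5415 0.0515 0.0848]
316 296 [13 14 11] 0.1474 [0.5418 0.0547 0.0842]
225 [17 16 19] [117 200 201] [0.553 0.011 0.145] [ 0.592  0.296 -0.003]
229 [10  9 12] [116 198 201] [0.554 0.022 0.129] [ 0.59   0.274 -0.004]
233 [9 3 4] [117 201 204] [0.555 0.043 0.108] [ 0.588  0.248 -0.003]
237 [ 9 13  7] [115 197 205] [0.555 0.041 0.099] [ 0.586  0.226 -0.003]
241 [ 4 12  6] [111 189 202] [0.555 0.041 0.09 ] [ 0.584  0.204 -0.003]
245 [36 44 70] [107 189 204] [0.555 0.051 0.074] [ 0.582  0.179 -0.   ]
249 [ 0 30 75] [105 183 205] [0.555 0.051 0.063] [ 0.58   0.161 -0.002]
253 [ 0 28 74] [176 181 185] [0.555 0.051 0.053] [0.577 0.125 0.008]
257 [ 6 27 73] [168 176 182] [0.555 0.049 0.043] [0.575 0.103 0.01 ]
261 [ 0 25 73] [135 145 148] [0.555 0.048 0.034] [0.574 0.086 0.009]
265 [ 0 27 71] [75 79 82] [0.555 0.048 0.023] [0.573 0.068 0.009]
269 [47 55 79] [75 77 80] [0.555 0.051 0.01 ] [0.571 0.052 0.009]
273 [79 83 84] [174 185 189] [0.554 0.036 0.009] [0.57  0.035 0.009]
```

Run:
```python
from h import *
o=get_obs();p=read_camera('wrist');W=cloud(p,o);b=p['pixels'].astype(int)
g=(b.max(-1)-b.min(-1)<15)&(b.max(-1)<100)&(p['z_map']>0)&(p['z_map']<.17)
T=np.array(o['eef_pos'])
for r in range(270,480,8):
    c=np.where(g[r])[0]
    c=c[(c>270)&(c<370)]
    if len(c): print(r,c.min(),c.max(),(np.nanmedian(W[r,c],0)-T).round(4), (W[r,c.min()]-T).round(4),(W[r,c.max()]-T).round(4))
```

```text
294 302 332 [-0.0119 -0.0008  0.0364] [-0.0119 -0.0069  0.0364] [-0.012   0.0052  0.0368]
302 301 333 [-0.0118 -0.0008  0.0434] [-0.0118 -0.007   0.0434] [-0.0122  0.0053  0.044 ]
310 283 351 [-0.0113 -0.0006  0.0488] [-0.0082 -0.0141  0.0429] [-0.0074  0.0126  0.0415]
318 282 352 [-0.0112 -0.0006  0.0547] [-0.0084 -0.0138  0.0496] [-0.0073  0.0124  0.0476]
326 280 354 [-0.0112 -0.0008  0.0602] [-0.0077 -0.0141  0.0543] [-0.0083  0.0124  0.0552]
334 279 355 [-0.0113 -0.0008  0.0654] [-0.0078 -0.014   0.0597] [-0.0077  0.0124  0.0595]
342 274 360 [-0.013  -0.0008  0.0727] [-0.0127 -0.0141  0.0723] [-0.0131  0.0125  0.0729]
350 271 364 [-0.0127 -0.0004  0.0766] [-0.0128 -0.0145  0.0767] [-0.0132  0.0132  0.0773]
358 271 369 [-0.0127  0.0004  0.0805] [-0.012  -0.0142  0.0796] [-0.0076  0.0154  0.0733]
366 271 369 [-0.0127  0.0002  0.0843] [-0.013  -0.0135  0.0847] [-0.0128  0.0137  0.0844]
374 271 369 [-0.0127  0.0002  0.0877] [-0.0132 -0.013   0.0885] [-0.0122  0.0134  0.0871]
382 271 369 [-0.0175  0.0002  0.0971] [-0.0177 -0.0118  0.0973] [-0.018   0.0118  0.0977]
390 271 369 [-0.0175
[... 422 characters left out ...]
0.1096]
430 271 369 [-1.560e-02  1.000e-04  1.099e-01] [-0.0178 -0.01    0.1121] [-0.0174  0.0099  0.1117]
438 271 369 [-1.290e-02 -1.000e-04  1.093e-01] [-0.018  -0.0097  0.1143] [-0.0187  0.0094  0.115 ]
446 271 369 [-1.280e-02 -1.000e-04  1.113e-01] [-0.0185 -0.0094  0.1167] [-0.0175  0.0094  0.1158]
454 271 369 [-1.240e-02 -1.000e-04  1.129e-01] [-0.0175 -0.0094  0.1176] [-0.0186  0.0089  0.1186]
462 271 369 [-1.230e-02 -1.000e-04  1.147e-01] [-0.0183 -0.009   0.12  ] [-0.0187  0.0087  0.1203]
470 271 369 [-1.230e-02 -1.000e-04  1.165e-01] [-0.0193 -0.0087  0.1225] [-0.0201  0.0083  0.1232]
478 271 369 [-1.230e-02 -1.000e-04  1.182e-01] [-0.0208 -0.0083  0.1253] [-0.0205  0.008   0.125 ]
```

```bash
cat >> h.py <<'E'
def settle(n=6,cam='wrist'):
    """average pose over n camera calls; returns averaged obs-like dict, last picture"""
    P=[];R=[]
    for i in range(n):
        o=get_obs(); P.append(o['eef_pos']);R.append(o['ee_rot']); p=read_camera(cam)
    U,_,V=np.linalg.svd(np.mean(R,0)); return dict(eef_pos=np.mean(P,0),ee_rot=U@V,std=np.std(P,0),gap=o['finger_gap'],t=o['t'],f=o['ft_force'],grip=o['grip_force']),p
def ring(W,m):
    P=W[m];return P[~np.isnan(P[:,0])]
E
python3 - <<'E'
from h import *
o,p=settle(); print(o)
W=cloud(p,o); T=o['eef_pos']
for n in ['plate','cap']:
  for d in regions_of(n,p)[:1]:
    m=d['pixels']; print(n,d['confidence'],np.argwhere(m).min(0),np.argwhere(m).max(0))
g=(W[...,2]>.02)&(W[...,2]<.06)&(abs(W[...,0]-.555)<.03)&(abs(W[...,1]-.059)<.03)
b=p['pixels'].astype(int); g&=(b[...,2]>b[...,0]+40)
for r in range(255,290,6):
    c=np.where(g[r])[0]
    if len(c)>4: print(r,c.min(),c.max(),(W[r,(c.min()+c.max())//2]-T).round(4))
E
```

```text
{'eef_pos': array([0.5535116 , 0.05592689, 0.04639803]), 'ee_rot': array([[-9.99999999e-01,  1.25554044e-05, -4.71853259e-05],
       [ 1.25558439e-05,  1.00000000e+00, -9.31435496e-06],
       [ 4.71852090e-05, -9.31494740e-06, -9.99999999e-01]]), 'std': array([1.44935762e-05, 7.35551868e-06, 1.08135461e-05]), 'gap': -0.005130622487625128, 't': 6.7, 'f': array([0.38056176, 0.14115226, 0.00906282]), 'grip': 0.0}
plate 0.72 [131 195] [352 441]
cap 0.68 [247 307] [302 348]
255 314 336 [-0.0087  0.0035 -0.0196]
261 309 340 [-0.0088  0.0028 -0.0099]
267 309 341 [-0.009   0.0031 -0.0007]
273 308 342 [-0.0086  0.003   0.006 ]
279 308 343 [-0.009   0.0028  0.0144]
285 307 344 [-0.0087  0.0027  0.0205]
```

The arm only vibrates briefly after a move, so settled poses are reliable. The real fingertips sit about 32 mm behind the reported TCP, so I'll calibrate with tip z = TCP z + 0.032 and go lower for the cap.

```bash
python3 -m pendant '[{"tx":0,"ty":0,"tz":0,"twist":0},{"tx":0,"ty":0,"tz":0,"twist":0},{"tx":-0.1,"ty":0.31,"tz":0,"twist":0},{"tx":0,"ty":0,"tz":1.1,"twist":0},{"tx":0,"ty":0,"tz":1.1,"twist":0},{"tx":0,"ty":0,"tz":1.1,"twist":0},{"tx":0,"ty":0,"tz":1,"twist":0},{"tx":0,"ty":0,"tz":0,"twist":0}]' 0.4
python3 -m pendant '[{"tx":0,"ty":0,"tz":0,"twist":0},{"tx":0,"ty":0,"tz":0,"twist":0},{"tx":0,"ty":0,"tz":0,"twist":0},{"tx":0,"ty":0,"tz":0,"twist":0},{"tx":0,"ty":0,"tz":0,"twist":0},{"tx":0,"ty":0,"tz":0,"twist":0},{"tx":0,"ty":0,"tz":0,"twist":0},{"tx":0,"ty":0,"tz":0,"twist":0}]' 1 30
```

```text
t: 7.52
eef_pos: [0.5531, 0.0587, 0.0014]
ee_rot: [[-1.0, 0.0, -0.004], [0.0, 1.0, -0.001], [0.004, -0.001, -1.0]]
ft_force: [-1.7, 0.0, 0.0]
finger_gap: 0.601
grip_force: 0.0
t: 8.18
eef_pos: [0.555, 0.0592, 0.004]
ee_rot: [[-1.0, -0.0, 0.001], [-0.0, 1.0, 0.0], [-0.001, 0.0, -1.0]]
ft_force: [-0.4, 0.7, 3.3]
finger_gap: 0.229
grip_force: 29.6
```

Cap gripped (gap 19.5 mm). Lift it and measure the bin.

```bash
python3 -m pendant '[{"tx":0,"ty":0,"tz":-0.8,"twist":0},{"tx":0,"ty":0,"tz":-1.4,"twist":0},{"tx":0,"ty":0,"tz":-2,"twist":0},{"tx":0,"ty":0,"tz":-2,"twist":0},{"tx":0,"ty":0,"tz":-2,"twist":0},{"tx":0,"ty":0,"tz":-1.8,"twist":0},{"tx":0,"ty":0,"tz":0,"twist":0},{"tx":0,"ty":0,"tz":0,"twist":0}]'
python3 - <<'E'
from h import *
p=read_camera('top');W=cloud(p)
d=regions_of('bin',p)[0]; P=ring(W,d['pixels']); T=P[P[:,2]>.045]
print(d['confidence'],len(P),len(T),cv2.minAreaRect((T[:,:2]*1000).astype(np.float32)))
m=(abs(W[...,0]-.48)<.1)&(abs(W[...,1]-.35)<.1)&(W[...,2]>.045)&(W[...,2]<.065)
print(cv2.minAreaRect((W[m][:,:2]*1000).astype(np.float32)))
E
```

```text
t: 8.85
eef_pos: [0.5548, 0.0592, 0.1044]
ee_rot: [[-1.0, 0.0, 0.002], [0.0, 1.0, 0.001], [-0.002, 0.001, -1.0]]
ft_force: [0.3, -0.3, -0.0]
finger_gap: 0.227
grip_force: 29.5
0.6 2869 464 ((471.0297546386719, 323.98138427734375), (184.75326538085938, 130.21881103515625), 81.68450927734375)
((474.9230651855469, 350.61865234375), (130.9126739501953, 130.21881103515625), 81.68450927734375)
```

```bash
python3 -m pendant '[{"tx":1,"ty":3.64,"tz":0,"twist":0},{"tx":1,"ty":3.64,"tz":0,"twist":0},{"tx":1,"ty":3.64,"tz":0,"twist":0},{"tx":1,"ty":3.64,"tz":0,"twist":0},{"tx":1,"ty":3.64,"tz":0,"twist":0},{"tx":1,"ty":3.64,"tz":0,"twist":0},{"tx":1,"ty":3.64,"tz":0,"twist":0},{"tx":1,"ty":3.64,"tz":0,"twist":0}]'
python3 -m pendant '[{"tx":0,"ty":0,"tz":0,"twist":0},{"tx":0,"ty":0,"tz":0,"twist":0},{"tx":0,"ty":0,"tz":2,"twist":0},{"tx":0,"ty":0,"tz":2,"twist":0},{"tx":0,"ty":0,"tz":2,"twist":0},{"tx":0,"ty":0,"tz":2,"twist":0},{"tx":0,"ty":0,"tz":1.5,"twist":0},{"tx":0,"ty":0,"tz":0,"twist":0}]'
python3 -m pendant '[{"tx":0,"ty":0,"tz":0,"twist":0},{"tx":0,"ty":0,"tz":0,"twist":0},{"tx":0,"ty":0,"tz":0,"twist":0},{"tx":0,"ty":0,"tz":0,"twist":0},{"tx":0,"ty":0,"tz":-1,"twist":0},{"tx":0,"ty":0,"tz":-2,"twist":0},{"tx":0,"ty":0,"tz":-3,"twist":0},{"tx":0,"ty":0,"tz":-3,"twist":0}]' 0.6
python3 - <<'E'
from h import *
p=read_camera('top')
for d in regions_of('cap',p)[:3]:
    P=ring(cloud(p),d['pixels']); print(d['confidence'],P.mean(0),P.min(0),P.max(0))
E
```

```text
t: 9.62
eef_pos: [0.473, 0.3512, 0.1018]
ee_rot: [[-1.0, 0.0, -0.002], [0.0, 1.0, -0.002], [0.002, -0.002, -1.0]]
ft_force: [1.4, 0.1, -1.3]
finger_gap: 0.227
grip_force: 29.6
t: 10.28
eef_pos: [0.4724, 0.3463, 0.0041]
ee_rot: [[-1.0, 0.003, -0.007], [0.003, 1.0, -0.007], [0.007, -0.007, -1.0]]
ft_force: [0.3, -1.0, -0.9]
finger_gap: 0.228
grip_force: 29.6
t: 10.95
eef_pos: [0.4742, 0.3499, 0.1001]
ee_rot: [[-1.0, -0.0, -0.0], [-0.0, 1.0, -0.001], [0.0, -0.001, -1.0]]
ft_force: [0.6, 0.4, 0.4]
finger_gap: 0.4
grip_force: 0.0
0.43 [0.46620299 0.34122632 0.05272316] [0.46101987 0.33613577 0.0202746 ] [0.47409747 0.35132235 0.07094878]
```

Cap stands in the bin. Next I'll measure the bare spindle on the way to the spacer.

```bash
python3 -m pendant '[{"tx":0,"ty":-3.6,"tz":0,"twist":0},{"tx":0,"ty":-3.6,"tz":0,"twist":0},{"tx":0,"ty":-3.6,"tz":0,"twist":0},{"tx":0,"ty":-3.6,"tz":0,"twist":0},{"tx":0,"ty":-3.6,"tz":0,"twist":0},{"tx":0,"ty":-3.6,"tz":0,"twist":0},{"tx":0,"ty":-3.6,"tz":0,"twist":0},{"tx":0,"ty":-3.6,"tz":0,"twist":0}]' 0.35
python3 -m pendant '[{"tx":0,"ty":0,"tz":0,"twist":0},{"tx":0,"ty":0,"tz":0,"twist":0},{"tx":0,"ty":0,"tz":0,"twist":0},{"tx":0,"ty":0,"tz":0,"twist":0},{"tx":0,"ty":0,"tz":0,"twist":0},{"tx":0,"ty":0,"tz":0,"twist":0},{"tx":0,"ty":0,"tz":0,"twist":0},{"tx":0,"ty":0,"tz":0,"twist":0}]'
cat > plate.py <<'E'
from h import *
o,p=settle(2); print(o['eef_pos'].round(4),o['std'].max())
W=cloud(p,o);b=p['pixels'].astype(int)
near=np.hypot(W[...,0]-.554,W[...,1]-.059)
red=(b[...,2]>b[...,1]*2)&(b[...,2]>60)&(W[...,2]>.008)&(W[...,2]<.017)&(near<.07)
mk=W[red].mean(0)
g=(W[...,2]>.009)&(W[...,2]<.016)&(near<.09)
r=cv2.minAreaRect((W[g][:,:2]*1000).astype(np.float32)); print('plate',r)
for lo,hi in [(.02,.04),(.04,.062),(.063,.072)]:
    s=(near<.025)&(W[...,2]>lo)&(W[...,2]<hi); P=W[s]; print(lo,s.sum(),P.mean(0).round(4),P.min(0).round(4),P.max(0).round(4))
d=mk[:2]-np.array(r[0])/1000; print('mark',mk.round(4),'len',np.hypot(*d).round(4),'ang',np.degrees(np.arctan2(d[1],d[0])))
E
python3 plate.py
```

```text
t: 11.72
eef_pos: [0.4743, 0.0607, 0.0994]
ee_rot: [[-1.0, -0.001, 0.001], [-0.001, 1.0, 0.001], [-0.001, 0.001, -1.0]]
ft_force: [0.9, 0.6, -1.2]
finger_gap: 0.648
grip_force: 0.0
t: 12.38
eef_pos: [0.4745, 0.0628, 0.0983]
ee_rot: [[-1.0, -0.001, -0.0], [-0.001, 1.0, -0.0], [0.0, -0.0, -1.0]]
ft_force: [-0.0, 0.6, 0.1]
finger_gap: 0.651
grip_force: 0.0
[0.4745 0.0627 0.0983] 5.7276358253713355e-05
plate ((554.1141967773438, 59.62886047363281), (120.24401092529297, 119.1760025024414), 18.553483963012695)
0.02 193 [0.5507 0.0595 0.0303] [0.5489 0.0547 0.0201] [0.5538 0.064  0.0399]
0.04 258 [0.5508 0.0596 0.0519] [0.5487 0.0548 0.0401] [0.5555 0.0645 0.062 ]
0.063 132 [0.5531 0.0596 0.0654] [0.5495 0.0552 0.0631] [0.5576 0.0644 0.0676]
mark [0.5117 0.0448 0.0122] len 0.0449 ang -160.69546203340715
```

```bash
python3 -m pendant '[{"tx":-1.25,"ty":-3.4,"tz":0,"twist":0},{"tx":-1.25,"ty":-3.4,"tz":0,"twist":0},{"tx":-1.25,"ty":-3.4,"tz":0,"twist":0},{"tx":-1.25,"ty":-3.4,"tz":0,"twist":0},{"tx":-1.25,"ty":-3.4,"tz":0,"twist":0},{"tx":-1.25,"ty":-3.4,"tz":0,"twist":0},{"tx":-1.25,"ty":-3.4,"tz":0,"twist":0},{"tx":-1.25,"ty":-3.4,"tz":0,"twist":0}]' 0.35
python3 -m pendant '[{"tx":0,"ty":0,"tz":0,"twist":0},{"tx":0,"ty":0,"tz":0,"twist":0},{"tx":0,"ty":0,"tz":0,"twist":0},{"tx":0,"ty":0,"tz":0,"twist":0},{"tx":0,"ty":0,"tz":0,"twist":0},{"tx":0,"ty":0,"tz":0,"twist":0},{"tx":0,"ty":0,"tz":0,"twist":0},{"tx":0,"ty":0,"tz":0,"twist":0}]'
cat > find.py <<'E'
from h import *
import sys
H=dict(spacer=.016,washer0=.005,bushing=.010,knob=.030)
o,p=settle(2); T=o['eef_pos']; print('tcp',T.round(4),'t',o['t'])
W=cloud(p,o)
for k in sys.argv[1:]:
    for d in regions_of(k,p)[:4]:
        P=ring(W,d['pixels'])
        if len(P)<30: continue
        A=P[abs(P[:,2]-H[k])<.0035]
        if len(A)<20: print(k,'bad height',np.median(P,0).round(3)); continue
        (c,dia)=cv2.minEnclosingCircle((A[:,:2]*1000).astype(np.float32)); c=np.array(c)/1000
        r=(o['ee_rot'].T@(np.array([c[0],c[1],0])-[T[0],T[1],0]))
        print(k,round(d['confidence'],2),'at',c.round(4),'dia',round(2*dia,1),'ztop',np.median(A[:,2]).round(4),'-> tx %.2f ty %.2f cm'%(r[0]*100,r[1]*100))
E
python3 find.py spacer washer0
```

```text
t: 13.15
eef_pos: [0.5749, -0.2115, 0.0983]
ee_rot: [[-1.0, -0.0, -0.0], [-0.0, 1.0, 0.0], [0.0, 0.0, -1.0]]
ft_force: [1.0, 0.2, 0.9]
finger_gap: 0.65
grip_force: 0.0
t: 13.82
eef_pos: [0.5746, -0.2091, 0.0987]
ee_rot: [[-1.0, -0.001, 0.0], [-0.001, 1.0, -0.0], [-0.0, -0.0, -1.0]]
ft_force: [0.2, 1.1, -0.1]
finger_gap: 0.647
grip_force: 0.0
tcp [ 0.5746 -0.2092  0.0987] t 13.8667
spacer bad height [ 0.627 -0.103  0.004]
spacer 0.63 at [ 0.6402 -0.2095] dia 32.0 ztop 0.0153 -> tx -6.56 ty -0.04 cm
washer0 0.94 at [ 0.6275 -0.1023] dia 36.4 ztop 0.0042 -> tx -5.30 ty 10.68 cm
washer0 0.89 at [ 0.5315 -0.2059] dia 35.7 ztop 0.0044 -> tx 4.31 ty 0.33 cm
washer0 0.85 at [ 0.4227 -0.089 ] dia 34.6 ztop 0.0042 -> tx 15.18 ty 12.03 cm
washer0 0.65 at [ 0.4373 -0.2087] dia 35.8 ztop 0.0044 -> tx 13.73 ty 0.06 cm
```

```bash
python3 -m pendant '[{"tx":-3.3,"ty":-0.02,"tz":0,"twist":0},{"tx":-3.26,"ty":-0.02,"tz":1,"twist":0},{"tx":0,"ty":0,"tz":3,"twist":0},{"tx":0,"ty":0,"tz":3,"twist":0},{"tx":0,"ty":0,"tz":2.5,"twist":0},{"tx":0,"ty":0,"tz":1.5,"twist":0},{"tx":0,"ty":0,"tz":1,"twist":0},{"tx":0,"ty":0,"tz":0.5,"twist":0}]' 0.4
python3 -m pendant '[{"tx":0,"ty":0,"tz":0,"twist":0},{"tx":0,"ty":0,"tz":0,"twist":0},{"tx":0,"ty":0,"tz":0,"twist":0},{"tx":0,"ty":0,"tz":0,"twist":0},{"tx":0,"ty":0,"tz":0,"twist":0},{"tx":0,"ty":0,"tz":0,"twist":0},{"tx":0,"ty":0,"tz":0,"twist":0},{"tx":0,"ty":0,"tz":0,"twist":0}]' 1 40
python3 - <<'E'
from h import *
o=get_obs();p=read_camera('side');V=cloud(p);cv2.imwrite('pics/s2.png',cv2.resize(p['pixels'][300:400,310:440],(650,500)))
b=p['pixels'].astype(int)
E
```

```text
t: 14.68
eef_pos: [0.6393, -0.2101, -0.0284]
ee_rot: [[-1.0, 0.0, -0.003], [0.0, 1.0, 0.0], [0.003, 0.0, -1.0]]
ft_force: [-0.3, -1.2, 1.3]
finger_gap: 0.603
grip_force: 0.0
t: 15.35
eef_pos: [0.6405, -0.2102, -0.0259]
ee_rot: [[-1.0, -0.0, 0.001], [-0.0, 1.0, -0.0], [-0.001, -0.0, -1.0]]
ft_force: [-0.1, 1.7, 2.8]
finger_gap: 0.357
grip_force: 39.7
```

View pics/s2.png

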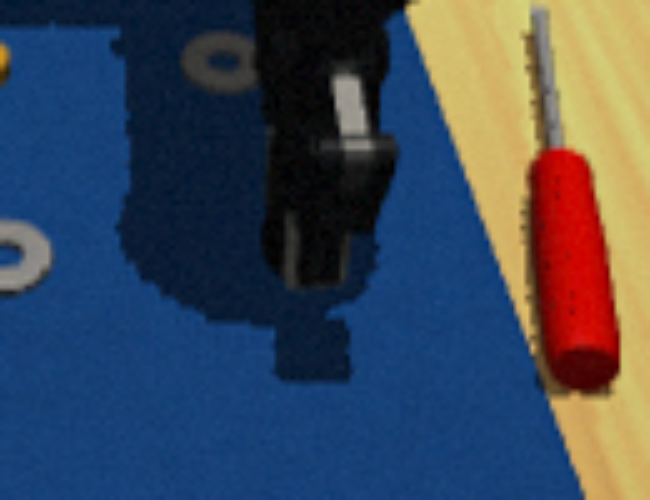

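```bash
python3 -m pendant '[{"tx":0,"ty":0,"tz":-1,"twist":0},{"tx":0,"ty":0,"tz":-2,"twist":0},{"tx":0,"ty":0,"tz":-3,"twist":0},{"tx":0,"ty":0,"tz":-3,"twist":0},{"tx":0.9,"ty":2.7,"tz":0,"twist":0},{"tx":0.9,"ty":2.7,"tz":0,"twist":0},{"tx":0.9,"ty":2.7,"tz":0,"twist":0},{"tx":0.9,"ty":2.7,"tz":0,"twist":0}]'
python3 -m pendant '[{"tx":0.9,"ty":2.7,"tz":0,"twist":0},{"tx":0.9,"ty":2.7,"tz":0,"twist":0},{"tx":0.9,"ty":2.7,"tz":0,"twist":0},{"tx":0.9,"ty":2.7,"tz":0,"twist":0},{"tx":0.9,"ty":2.7,"tz":0,"twist":0},{"tx":0.5,"ty":2.7,"tz":0,"twist":0},{"tx":0,"ty":0,"tz":0,"twist":0},{"tx":0,"ty":0,"tz":0,"twist":0}]'
python3 -m pendant '[{"tx":0,"ty":0,"tz":0,"twist":0},{"tx":0,"ty":0,"tz":0,"twist":0},{"tx":0,"ty":0,"tz":0,"twist":0},{"tx":0,"ty":0,"tz":0,"twist":0},{"tx":0,"ty":0,"tz":0,"twist":0},{"tx":0,"ty":0,"tz":0,"twist":0},{"tx":0,"ty":0,"tz":0,"twist":0},{"tx":0,"ty":0,"tz":0,"twist":0}]'
cat > held.py <<'E'
from h import *
import sys
o,p=settle(2); T=o['eef_pos'];W=cloud(p,o);R=o['ee_rot']
print('tcp',T.round(4),'gap',round(o['gap'],3),'grip',round(o['grip'],1),'f',np.round(o['f'],1))
L=(W-T)@R   # tool coords
for k in sys.argv[1:]:
    for d in regions_of(k,p)[:3]:
        P=ring(L,d['pixels'])
        if len(P): print(k,round(d['confidence'],2),len(P),'tool med',np.median(P,0).round(4),'min',P.min(0).round(4),'max',P.max(0).round(4))
cv2.imwrite('pics/h_%d.png'%int(o['t']*100),p['pixels'])
E
python3 held.py spacer
```

```text
t: 16.07
eef_pos: [0.6036, -0.1013, 0.0642]
ee_rot: [[-1.0, 0.001, 0.001], [0.001, 1.0, 0.0], [-0.001, 0.0, -1.0]]
ft_force: [0.2, 1.0, -0.5]
finger_gap: 0.355
grip_force: 39.6
t: 16.73
eef_pos: [0.5541, 0.0611, 0.064]
ee_rot: [[-1.0, -0.003, 0.001], [-0.003, 1.0, 0.0], [-0.001, 0.0, -1.0]]
ft_force: [-0.1, 0.4, -0.5]
finger_gap: 0.353
grip_force: 39.6
t: 17.4
eef_pos: [0.5542, 0.0597, 0.0634]
ee_rot: [[-1.0, 0.0, -0.0], [0.0, 1.0, -0.0], [0.0, -0.0, -1.0]]
ft_force: [-0.5, 0.8, 1.2]
finger_gap: 0.354
grip_force: 39.6
tcp [0.5541 0.0597 0.0634] gap 0.354 grip 39.6 f [-0.7  0.7 -0.4]
spacer 0.74 4899 tool med [ 0.0027 -0.0004 -0.0409] min [-0.0898 -0.0254 -0.0443] max [0.0162 0.0252 0.0656]
```

```bash
python3 -m pendant '[{"tx":0,"ty":0,"tz":1,"twist":0},{"tx":0,"ty":0,"tz":1,"twist":0},{"tx":0,"ty":0,"tz":0.8,"twist":0},{"tx":0,"ty":0,"tz":0.8,"twist":0},{"tx":0,"ty":0,"tz":0.8,"twist":0},{"tx":0,"ty":0,"tz":0.6,"twist":0},{"tx":0,"ty":0,"tz":0,"twist":0},{"tx":0,"ty":0,"tz":0,"twist":0}]'
python3 -m pendant '[{"tx":0,"ty":0,"tz":0.7,"twist":0},{"tx":0,"ty":0,"tz":0.7,"twist":0},{"tx":0,"ty":0,"tz":0.7,"twist":0},{"tx":0,"ty":0,"tz":0.4,"twist":0},{"tx":0,"ty":0,"tz":0.15,"twist":0},{"tx":0,"ty":0,"tz":0.05,"twist":0},{"tx":0,"ty":0,"tz":0,"twist":0},{"tx":0,"ty":0,"tz":0,"twist":0}]'
python3 held.py
```

```text
t: 18.22
eef_pos: [0.554, 0.0597, 0.0129]
ee_rot: [[-1.0, -0.0, -0.001], [-0.0, 1.0, -0.0], [0.001, -0.0, -1.0]]
ft_force: [-0.1, -0.4, -0.1]
finger_gap: 0.359
grip_force: 39.6
t: 18.88
eef_pos: [0.5544, 0.0599, -0.0135]
ee_rot: [[-1.0, -0.0, 0.001], [-0.0, 1.0, 0.0], [-0.001, 0.0, -1.0]]
ft_force: [-0.5, 0.4, -0.7]
finger_gap: 0.359
grip_force: 39.6
tcp [ 0.5544  0.0599 -0.0134] gap 0.357 grip 39.6 f [-0.5  0.2 -0.3]
```

```bash
python3 -m pendant '[{"tx":0,"ty":0,"tz":0,"twist":0},{"tx":0,"ty":0,"tz":0,"twist":0},{"tx":0,"ty":0,"tz":0,"twist":0},{"tx":0,"ty":0,"tz":-1,"twist":0},{"tx":0,"ty":0,"tz":-2,"twist":0},{"tx":0,"ty":0,"tz":-3,"twist":0},{"tx":0,"ty":0,"tz":-3,"twist":0},{"tx":0,"ty":0,"tz":-2.5,"twist":0}]' 0.4
python3 -m pendant '[{"tx":-0.4,"ty":-4,"tz":0,"twist":0},{"tx":-0.4,"ty":-4,"tz":0,"twist":0},{"tx":-0.4,"ty":-4,"tz":0,"twist":0},{"tx":-0.4,"ty":-4,"tz":0,"twist":0},{"tx":0,"ty":0,"tz":0,"twist":0},{"tx":0,"ty":0,"tz":0,"twist":0},{"tx":0,"ty":0,"tz":0,"twist":0},{"tx":0,"ty":0,"tz":0,"twist":0}]'
python3 -m pendant '[{"tx":0,"ty":0,"tz":0,"twist":0},{"tx":0,"ty":0,"tz":0,"twist":0},{"tx":0,"ty":0,"tz":0,"twist":0},{"tx":0,"ty":0,"tz":0,"twist":0},{"tx":0,"ty":0,"tz":0,"twist":0},{"tx":0,"ty":0,"tz":0,"twist":0},{"tx":0,"ty":0,"tz":0,"twist":0},{"tx":0,"ty":0,"tz":0,"twist":0}]'
python3 find.py washer0 bushing
python3 - <<'E'
from h import *
p=read_camera('top');W=cloud(p)
near=np.hypot(W[...,0]-.554,W[...,1]-.0596)
s=(near<.025)&(W[...,2]>.02)&(W[...,2]<.036);print(s.sum(),W[s].mean(0),np.percentile(W[s],[5,95],axis=0))
E
```

```text
t: 19.65
eef_pos: [0.5546, 0.0599, 0.1043]
ee_rot: [[-1.0, -0.0, 0.002], [-0.0, 1.0, 0.0], [-0.002, 0.0, -1.0]]
ft_force: [0.7, -0.1, 1.3]
finger_gap: 0.6
grip_force: 0.0
t: 20.32
eef_pos: [0.5701, -0.0993, 0.1018]
ee_rot: [[-1.0, -0.001, 0.0], [-0.001, 1.0, 0.0], [-0.0, 0.0, -1.0]]
ft_force: [-0.1, 0.4, 0.1]
finger_gap: 0.599
grip_force: 0.0
t: 20.98
eef_pos: [0.5701, -0.1002, 0.1014]
ee_rot: [[-1.0, -0.0, -0.0], [-0.0, 1.0, -0.0], [0.0, -0.0, -1.0]]
ft_force: [0.2, 0.0, -0.2]
finger_gap: 0.605
grip_force: 0.0
tcp [ 0.5701 -0.1002  0.1014] t 21.0333
washer0 0.9 at [ 0.4375 -0.2084] dia 36.1 ztop 0.0045 -> tx 13.27 ty -10.82 cm
washer0 0.73 at [ 0.5312 -0.2061] dia 36.5 ztop 0.0045 -> tx 3.89 ty -10.59 cm
washer0 0.69 at [ 0.6273 -0.1017] dia 36.3 ztop 0.0043 -> tx -5.71 ty -0.16 cm
washer0 0.66 at [ 0.4202 -0.0883] dia 35.0 ztop 0.0043 -> tx 15.00 ty 1.18 cm
bushing 0.79 at [ 0.5278 -0.0979] dia 25.6 ztop 0.0092 -> tx 4.23 ty 0.23 cm
bushing bad height [ 0.427 -0.089  0.004]<stdin>:4: RuntimeWarning: Mean of empty slice.
  ret = um.true_divide(
Traceback (most recent call last):
IndexError: index -1 is out of bounds for axis 0 with size 0
```

```bash
python3 -m pendant '[{"tx":-2.8,"ty":-0.08,"tz":0,"twist":0},{"tx":-2.91,"ty":-0.08,"tz":1,"twist":0},{"tx":0,"ty":0,"tz":3,"twist":0},{"tx":0,"ty":0,"tz":3,"twist":0},{"tx":0,"ty":0,"tz":3,"twist":0},{"tx":0,"ty":0,"tz":1.5,"twist":0},{"tx":0,"ty":0,"tz":1,"twist":0},{"tx":0,"ty":0,"tz":0,"twist":0}]' 0.5
python3 -m pendant '[{"tx":0,"ty":0,"tz":0,"twist":0},{"tx":0,"ty":0,"tz":0,"twist":0},{"tx":0,"ty":0,"tz":0,"twist":0},{"tx":0,"ty":0,"tz":0,"twist":0},{"tx":0,"ty":0,"tz":0,"twist":0},{"tx":0,"ty":0,"tz":0.1,"twist":0},{"tx":0,"ty":0,"tz":0.1,"twist":0},{"tx":0,"ty":0,"tz":0,"twist":0}]'
python3 - <<'E'
from h import *
o,p=settle(1); W=cloud(p,o); L=(W-o['eef_pos'])@o['ee_rot']; print(o)
cv2.imwrite('pics/h1.png',p['pixels'][200:480,100:540])
p=read_camera('side');W=cloud(p);near=np.hypot(W[...,0]-.554,W[...,1]-.0596)
s=(near<.025)&(W[...,2]>.017)&(W[...,2]<.036);b=p['pixels'][s]; print(s.sum(),W[s].min(0),W[s].max(0),b.mean(0))
E
```

```text
t: 21.9
eef_pos: [0.6256, -0.1019, -0.0261]
ee_rot: [[-1.0, 0.0, -0.005], [0.0, 1.0, -0.0], [0.005, -0.0, -1.0]]
ft_force: [0.3, 0.1, 1.0]
finger_gap: 0.502
grip_force: 0.0
t: 22.57
eef_pos: [0.6271, -0.1018, -0.0257]
ee_rot: [[-1.0, 0.0, -0.0], [0.0, 1.0, 0.0], [0.0, 0.0, -1.0]]
ft_force: [0.1, 0.4, 0.1]
finger_gap: 0.494
grip_force: 0.0
{'eef_pos': array([ 0.62705377, -0.10176015, -0.02570946]), 'ee_rot': array([[-9.99999958e-01,  9.74083253e-05, -2.71226816e-04],
       [ 9.73948180e-05,  9.99999994e-01,  4.98137540e-05],
       [ 2.71231667e-04,  4.97873358e-05, -9.99999962e-01]]), 'std': array([0., 0., 0.]), 'gap': 0.49444922320523194, 't': 22.5667, 'f': array([0.11879381, 0.42571677, 0.09563197]), 'grip': 0.0}
117 [0.53917516 0.04145207 0.01727482] [0.56975833 0.07242177 0.03596947] [9.13675214 8.90598291 9.12820513]
```

View pics/h1.png

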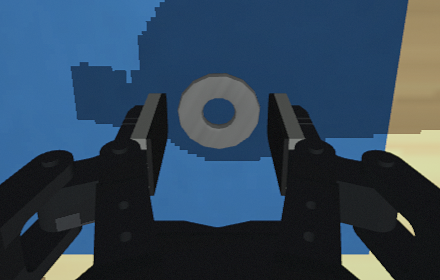

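The crop shows the washer centred between the fingers at (218,112), and the spacer is confirmed on the spindle. Feeling down towards the bench.

```bash
python3 -m pendant '[{"tx":0,"ty":0,"tz":0.2,"twist":0},{"tx":0,"ty":0,"tz":0.2,"twist":0},{"tx":0,"ty":0,"tz":0.1,"twist":0},{"tx":0,"ty":0,"tz":0,"twist":0},{"tx":0,"ty":0,"tz":0,"twist":0},{"tx":0,"ty":0,"tz":0,"twist":0},{"tx":0,"ty":0,"tz":0,"twist":0},{"tx":0,"ty":0,"tz":0,"twist":0}]'
python3 - <<'E'
from h import *
o,p=settle(1); W=cloud(p,o);b=p['pixels'].astype(int); print(o['eef_pos'],o['f'])
L=(W-o['eef_pos'])@o['ee_rot']
g=(b.max(-1)<200)&(b.max(-1)-b.min(-1)<15)
for r in range(288,330,4):
    c=[i for i in np.where(g[r])[0] if 230<i<275 or 360<i<410]
    if c: print(r,c[0],c[-1],W[r,c].min(0).round(4)[2],W[r,c[0]].round(4),W[r,c[-1]].round(4))
E
```

```text
t: 23.33
eef_pos: [0.6273, -0.1018, -0.0305]
ee_rot: [[-1.0, -0.0, 0.0], [-0.0, 1.0, 0.0], [-0.0, 0.0, -1.0]]
ft_force: [-0.5, 0.0, 0.2]
finger_gap: 0.499
grip_force: 0.0
[ 0.62731411 -0.10175277 -0.03050283] [-0.48305861  0.0328675   0.18767894]
296 248 386 0.0022 [ 0.6155 -0.1301  0.0075] [ 0.6152 -0.0752  0.0082]
300 246 388 0.0026 [ 0.6158 -0.1304  0.0106] [ 0.615  -0.0751  0.012 ]
304 245 390 0.0031 [ 0.615  -0.1298  0.0154] [ 0.6153 -0.0748  0.0149]
308 232 402 nan [ 0.6196 -0.1363  0.0098] [ 0.6193 -0.069   0.0106]
312 231 406 0.001 [ 0.6199 -0.1361  0.0127] [ 0.6193 -0.0682  0.0138]
316 231 408 0.0022 [ 0.6197 -0.1353  0.0161] [ 0.6193 -0.0681  0.0168]
320 231 409 0.0028 [ 0.6194 -0.1345  0.0197] [ 0.6192 -0.0686  0.0202]
324 231 409 0.0036 [ 0.6201 -0.1341  0.0214] [ 0.6197 -0.069   0.022 ]
328 231 409 0.0026 [ 0.6198 -0.1334  0.0247] [ 0.6197 -0.0697  0.0249]
```

```bash
python3 -m pendant '[{"tx":0,"ty":0,"tz":0.1,"twist":0},{"tx":0,"ty":0,"tz":0.1,"twist":0},{"tx":0,"ty":0,"tz":0,"twist":0},{"tx":0,"ty":0,"tz":0,"twist":0},{"tx":0,"ty":0,"tz":0,"twist":0},{"tx":0,"ty":0,"tz":0,"twist":0},{"tx":0,"ty":0,"tz":0,"twist":0},{"tx":0,"ty":0,"tz":0,"twist":0}]'
python3 -m pendant '[{"tx":0,"ty":0,"tz":0,"twist":0},{"tx":0,"ty":0,"tz":0,"twist":0},{"tx":0,"ty":0,"tz":0,"twist":0},{"tx":0,"ty":0,"tz":0,"twist":0},{"tx":0,"ty":0,"tz":0,"twist":0},{"tx":0,"ty":0,"tz":0,"twist":0},{"tx":0,"ty":0,"tz":0,"twist":0},{"tx":0,"ty":0,"tz":0,"twist":0}]' 1 40
```

```text
t: 24.05
eef_pos: [0.6275, -0.1017, -0.0317]
ee_rot: [[-1.0, -0.0, 0.001], [-0.0, 1.0, -0.0], [-0.001, -0.0, -1.0]]
ft_force: [-1.4, 0.7, 5.2]
finger_gap: 0.5
grip_force: 2.7
t: 24.72
eef_pos: [0.6286, -0.1017, -0.0304]
ee_rot: [[-1.0, -0.001, 0.003], [-0.001, 1.0, -0.0], [-0.003, -0.0, -1.0]]
ft_force: [-1.6, 1.4, 8.8]
finger_gap: 0.39
grip_force: 40.0
```

```bash
python3 -m pendant '[{"tx":0,"ty":0,"tz":-1,"twist":0},{"tx":0,"ty":0,"tz":-2,"twist":0},{"tx":0,"ty":0,"tz":-3.5,"twist":0},{"tx":0,"ty":0,"tz":-3.5,"twist":0},{"tx":1.47,"ty":3.23,"tz":0,"twist":0},{"tx":1.47,"ty":3.23,"tz":0,"twist":0},{"tx":1.47,"ty":3.23,"tz":0,"twist":0},{"tx":1.47,"ty":3.23,"tz":0,"twist":0}]'
python3 -m pendant '[{"tx":1.45,"ty":3.22,"tz":0,"twist":0},{"tx":0,"ty":0,"tz":0,"twist":0},{"tx":0,"ty":0,"tz":0,"twist":0},{"tx":0,"ty":0,"tz":0,"twist":0},{"tx":0,"ty":0,"tz":0,"twist":0},{"tx":0,"ty":0,"tz":0,"twist":0},{"tx":0,"ty":0,"tz":0,"twist":0},{"tx":0,"ty":0,"tz":0,"twist":0}]'
python3 held.py washer0; ls pics
```

```text
t: 25.38
eef_pos: [0.5675, 0.0284, 0.0678]
ee_rot: [[-1.0, 0.001, 0.0], [0.001, 1.0, 0.0], [-0.0, 0.0, -1.0]]
ft_force: [0.8, 0.3, 0.2]
finger_gap: 0.386
grip_force: 39.8
t: 26.05
eef_pos: [0.5541, 0.0588, 0.0672]
ee_rot: [[-1.0, 0.002, -0.0], [0.002, 1.0, -0.0], [0.0, -0.0, -1.0]]
ft_force: [-0.0, -0.8, -0.7]
finger_gap: 0.391
grip_force: 39.9
tcp [0.5541 0.0589 0.0672] gap 0.389 grip 39.9 f [-0.1 -0.2 -0. ]
washer0 0.95 2550 tool med [ 0.1311 -0.1469  0.0628] min [ 0.1171 -0.1686  0.0598] max [ 0.1445 -0.1293  0.0689]
washer0 0.79 4375 tool med [ 0.0022 -0.0008 -0.0347] min [-0.0852 -0.0268 -0.0368] max [0.0186 0.0198 0.0691]
g1.png
h1.png
h_1745.png
h_1893.png
h_2610.png
s2.png
side0.png
top0.png
w1.png
w2.png
w3.png
```

```bash
python3 -m pendant '[{"tx":-0.05,"ty":0.09,"tz":1,"twist":0},{"tx":0,"ty":0,"tz":1,"twist":0},{"tx":0,"ty":0,"tz":0.8,"twist":0},{"tx":0,"ty":0,"tz":0.8,"twist":0},{"tx":0,"ty":0,"tz":0.8,"twist":0},{"tx":0,"ty":0,"tz":0.6,"twist":0},{"tx":0,"ty":0,"tz":0,"twist":0},{"tx":0,"ty":0,"tz":0,"twist":0}]'
python3 -m pendant '[{"tx":0,"ty":0,"tz":0.7,"twist":0},{"tx":0,"ty":0,"tz":0.6,"twist":0},{"tx":0,"ty":0,"tz":0.4,"twist":0},{"tx":0,"ty":0,"tz":0.2,"twist":0},{"tx":0,"ty":0,"tz":0,"twist":0},{"tx":0,"ty":0,"tz":0,"twist":0},{"tx":0,"ty":0,"tz":0,"twist":0},{"tx":0,"ty":0,"tz":0,"twist":0}]'
python3 held.py
```

```text
t: 26.87
eef_pos: [0.5543, 0.0605, 0.0169]
ee_rot: [[-1.0, -0.0, -0.001], [-0.0, 1.0, -0.0], [0.001, -0.0, -1.0]]
ft_force: [0.7, -0.0, -1.4]
finger_gap: 0.388
grip_force: 39.9
t: 27.53
eef_pos: [0.5546, 0.0606, -0.0014]
ee_rot: [[-1.0, 0.0, 0.0], [0.0, 1.0, 0.0], [-0.0, 0.0, -1.0]]
ft_force: [0.1, -0.0, 0.1]
finger_gap: 0.391
grip_force: 39.9
tcp [ 0.5546  0.0606 -0.0014] gap 0.39 grip 39.9 f [ 0.6  0.1 -0.3]
```

```bash
python3 -m pendant '[{"tx":0,"ty":-0.06,"tz":0.08,"twist":0},{"tx":0,"ty":0,"tz":0,"twist":0},{"tx":0,"ty":0,"tz":0,"twist":0},{"tx":0,"ty":0,"tz":0,"twist":0},{"tx":0,"ty":0,"tz":0,"twist":0},{"tx":0,"ty":0,"tz":0,"twist":0},{"tx":0,"ty":0,"tz":0,"twist":0},{"tx":0,"ty":0,"tz":0,"twist":0}]'
python3 -m pendant '[{"tx":0,"ty":0,"tz":0,"twist":0},{"tx":0,"ty":0,"tz":0,"twist":0},{"tx":0,"ty":0,"tz":0,"twist":0},{"tx":0,"ty":0,"tz":-1,"twist":0},{"tx":0,"ty":0,"tz":-2,"twist":0},{"tx":0,"ty":0,"tz":-3,"twist":0},{"tx":0,"ty":0,"tz":-3,"twist":0},{"tx":0,"ty":0,"tz":-1.5,"twist":0}]' 0.45
python3 -m pendant '[{"tx":1,"ty":-3.31,"tz":0,"twist":0},{"tx":1,"ty":-3.31,"tz":0,"twist":0},{"tx":1,"ty":-3.31,"tz":0,"twist":0},{"tx":1,"ty":-3.31,"tz":0,"twist":0},{"tx":1,"ty":-3.31,"tz":0,"twist":0},{"tx":1,"ty":-3.31,"tz":0,"twist":0},{"tx":1,"ty":-3.31,"tz":0,"twist":0},{"tx":1,"ty":-3.31,"tz":0,"twist":0}]'
python3 -m pendant '[{"tx":0,"ty":0,"tz":0,"twist":0},{"tx":0,"ty":0,"tz":0,"twist":0},{"tx":0,"ty":0,"tz":0,"twist":0},{"tx":0,"ty":0,"tz":0,"twist":0},{"tx":0,"ty":0,"tz":0,"twist":0},{"tx":0,"ty":0,"tz":0,"twist":0},{"tx":0,"ty":0,"tz":0,"twist":0},{"tx":0,"ty":0,"tz":0,"twist":0}]'
cat > stack.py <<'E'
from h import *
p=read_camera('side');W=cloud(p);near=np.hypot(W[...,0]-.554,W[...,1]-.0596);b=p['pixels'].astype(int).mean(-1)
for lo in np.arange(.012,.09,.004):
    s=(near<.03)&(W[...,2]>lo)&(W[...,2]<lo+.004); 
    if s.sum()>2: print('z %.3f'%lo,s.sum(),'x %.4f %.4f'%(W[s][:,0].min(),W[s][:,0].max()),'y %.4f'%W[s][:,1].min(),round(b[s].mean()))
E
python3 find.py washer0 bushing; python3 stack.py
```

```text
t: 28.3
eef_pos: [0.5545, 0.06, -0.0024]
ee_rot: [[-1.0, -0.0, 0.0], [-0.0, 1.0, 0.0], [-0.0, 0.0, -1.0]]
ft_force: [0.0, 0.8, -1.3]
finger_gap: 0.392
grip_force: 39.9
t: 28.97
eef_pos: [0.5565, 0.0604, 0.1073]
ee_rot: [[-1.0, -0.001, 0.006], [-0.001, 1.0, 0.001], [-0.006, 0.001, -1.0]]
ft_force: [-0.3, 0.6, 0.4]
finger_gap: 0.554
grip_force: 0.0
t: 29.63
eef_pos: [0.4738, -0.2063, 0.1037]
ee_rot: [[-1.0, -0.0, 0.001], [-0.0, 1.0, -0.0], [-0.001, -0.0, -1.0]]
ft_force: [0.4, -0.3, -0.4]
finger_gap: 0.549
grip_force: 0.0
t: 30.3
eef_pos: [0.4747, -0.2043, 0.1026]
ee_rot: [[-1.0, -0.001, -0.0], [-0.001, 1.0, -0.0], [0.0, -0.0, -1.0]]
ft_force: [0.8, -0.7, -0.1]
finger_gap: 0.548
grip_force: 0.0
tcp [ 0.4746 -0.2044  0.1026] t 30.35
washer0 0.95 at [ 0.531 -0.206] dia 35.9 ztop 0.0044 -> tx -5.64 ty -0.16 cm
washer0 0.89 at [ 0.4368 -0.209 ] dia 35.2 ztop 0.0044 -> tx 3.78 ty -0.46 cm
washer0 0.76 at [ 0.4191 -0.0891] dia 35.7 ztop 0.0041 -> tx 5.54 ty 11.53 cm
bushing 0.72 at [ 0.5277 -0.0985] dia 26.2 ztop 0.009 -> tx -5.32 ty 10.58 cm
z 0.012 22 x 0.5392 0.5690 y 0.0422 15
z 0.016 20 x 0.5392 0.5689 y 0.0441 7
z 0.020 14 x 0.5411 0.5686 y 0.0436 3
z 0.024 25 x 0.5369 0.5716 y 0.0404 45
z 0.028 82 x 0.5370 0.5715 y 0.0398 113
z 0.032 8 x 0.5508 0.5578 y 0.0533 16
z 0.036 4 x 0.5508 0.5578 y 0.0556 24
z 0.040 7 x 0.5508 0.5579 y 0.0527 25
z 0.044 6 x 0.5509 0.5555 y 0.0531 30
z 0.048 5 x 0.5511 0.5577 y 0.0538 24
z 0.052 6 x 0.5509 0.5579 y 0.0529 31
z 0.056 6 x 0.5510 0.5578 y 0.0533 24
z 0.060 9 x 0.5512 0.5582 y 0.0549 33
```

Washer 1 is flat on the spacer. Second washer:

```bash
python3 -m pendant '[{"tx":-2.82,"ty":-0.08,"tz":0,"twist":0},{"tx":-2.82,"ty":-0.08,"tz":1,"twist":0},{"tx":0,"ty":0,"tz":3,"twist":0},{"tx":0,"ty":0,"tz":3,"twist":0},{"tx":0,"ty":0,"tz":3,"twist":0},{"tx":0,"ty":0,"tz":1.5,"twist":0},{"tx":0,"ty":0,"tz":1,"twist":0},{"tx":0,"ty":0,"tz":0,"twist":0}]' 0.45
python3 -m pendant '[{"tx":0,"ty":0,"tz":0,"twist":0},{"tx":0,"ty":0,"tz":0,"twist":0},{"tx":0,"ty":0,"tz":0,"twist":0},{"tx":0,"ty":0,"tz":0.3,"twist":0},{"tx":0,"ty":0,"tz":0.3,"twist":0},{"tx":0,"ty":0,"tz":0.2,"twist":0},{"tx":0,"ty":0,"tz":0,"twist":0},{"tx":0,"ty":0,"tz":0,"twist":0}]'
python3 -m pendant '[{"tx":0,"ty":0,"tz":0,"twist":0},{"tx":0,"ty":0,"tz":0,"twist":0},{"tx":0,"ty":0,"tz":0,"twist":0},{"tx":0,"ty":0,"tz":0,"twist":0},{"tx":0,"ty":0,"tz":0,"twist":0},{"tx":0,"ty":0,"tz":0,"twist":0},{"tx":0,"ty":0,"tz":0,"twist":0},{"tx":0,"ty":0,"tz":0,"twist":0}]' 1 40
```

```text
t: 31.22
eef_pos: [0.5293, -0.2063, -0.0246]
ee_rot: [[-1.0, 0.0, -0.005], [0.0, 1.0, 0.001], [0.005, 0.001, -1.0]]
ft_force: [-0.7, 0.2, 0.5]
finger_gap: 0.551
grip_force: 0.0
t: 31.88
eef_pos: [0.5307, -0.2064, -0.0305]
ee_rot: [[-1.0, -0.0, -0.0], [-0.0, 1.0, 0.0], [0.0, 0.0, -1.0]]
ft_force: [0.2, -0.6, 0.4]
finger_gap: 0.551
grip_force: 0.0
t: 32.55
eef_pos: [0.531, -0.2065, -0.03]
ee_rot: [[-1.0, -0.0, 0.0], [-0.0, 1.0, -0.0], [-0.0, -0.0, -1.0]]
ft_force: [-0.5, -0.1, 5.8]
finger_gap: 0.385
grip_force: 39.9
```

```bash
python3 -m pendant '[{"tx":0,"ty":0,"tz":-1,"twist":0},{"tx":0,"ty":0,"tz":-2,"twist":0},{"tx":0,"ty":0,"tz":-3.5,"twist":0},{"tx":0,"ty":0,"tz":-3.5,"twist":0},{"tx":-0.29,"ty":3.33,"tz":0,"twist":0},{"tx":-0.29,"ty":3.33,"tz":0,"twist":0},{"tx":-0.29,"ty":3.33,"tz":0,"twist":0},{"tx":-0.29,"ty":3.33,"tz":0,"twist":0}]'
python3 -m pendant '[{"tx":-0.29,"ty":3.33,"tz":0,"twist":0},{"tx":-0.29,"ty":3.33,"tz":0,"twist":0},{"tx":-0.29,"ty":3.33,"tz":0,"twist":0},{"tx":-0.29,"ty":3.33,"tz":0,"twist":0},{"tx":0,"ty":0,"tz":0,"twist":0},{"tx":0,"ty":0,"tz":0,"twist":0},{"tx":0,"ty":0,"tz":0,"twist":0},{"tx":0,"ty":0,"tz":0,"twist":0}]'
python3 -m pendant '[{"tx":0,"ty":0,"tz":0,"twist":0},{"tx":0,"ty":0,"tz":0,"twist":0},{"tx":0,"ty":0,"tz":0,"twist":0},{"tx":0,"ty":0,"tz":0,"twist":0},{"tx":0,"ty":0,"tz":0,"twist":0},{"tx":0,"ty":0,"tz":0,"twist":0},{"tx":0,"ty":0,"tz":0,"twist":0},{"tx":0,"ty":0,"tz":0,"twist":0}]'
python3 held.py washer0
```

```text
t: 33.22
eef_pos: [0.5422, -0.072, 0.0701]
ee_rot: [[-1.0, 0.001, 0.001], [0.001, 1.0, 0.0], [-0.001, 0.0, -1.0]]
ft_force: [0.2, 0.4, -0.1]
finger_gap: 0.38
grip_force: 39.8
t: 33.88
eef_pos: [0.5536, 0.0591, 0.0695]
ee_rot: [[-1.0, 0.001, -0.001], [0.001, 1.0, -0.0], [0.001, -0.0, -1.0]]
ft_force: [0.1, -0.2, -0.4]
finger_gap: 0.383
grip_force: 39.9
t: 34.55
eef_pos: [0.554, 0.0599, 0.0696]
ee_rot: [[-1.0, 0.0, -0.0], [0.0, 1.0, 0.0], [0.0, 0.0, -1.0]]
ft_force: [-0.1, 0.6, 0.2]
finger_gap: 0.384
grip_force: 39.9
tcp [0.554  0.06   0.0696] gap 0.381 grip 39.9 f [-0.9 -0.3 -0.7]
washer0 0.94 4249 tool med [ 0.0012 -0.0004 -0.0343] min [-0.0655 -0.0272 -0.0373] max [0.0176 0.0194 0.0591]
washer0 0.74 2374 tool med [ 0.1317 -0.1469  0.0651] min [ 0.1174 -0.166   0.0622] max [ 0.1447 -0.1305  0.0706]
washer0 0.72 1848 tool med [ 0.0044 -0.0009  0.0373] min [-0.0216 -0.0196 -0.0308] max [0.018  0.0189 0.0597]
```

```bash
python3 -m pendant '[{"tx":0,"ty":0,"tz":1,"twist":0},{"tx":0,"ty":0,"tz":1,"twist":0},{"tx":0,"ty":0,"tz":0.8,"twist":0},{"tx":0,"ty":0,"tz":0.8,"twist":0},{"tx":0,"ty":0,"tz":0.8,"twist":0},{"tx":0,"ty":0,"tz":0.6,"twist":0},{"tx":0,"ty":0,"tz":0,"twist":0},{"tx":0,"ty":0,"tz":0,"twist":0}]'
python3 -m pendant '[{"tx":0,"ty":0,"tz":0.7,"twist":0},{"tx":0,"ty":0,"tz":0.5,"twist":0},{"tx":0,"ty":0,"tz":0.3,"twist":0},{"tx":0,"ty":0,"tz":0.1,"twist":0},{"tx":0,"ty":0,"tz":0,"twist":0},{"tx":0,"ty":0,"tz":0,"twist":0},{"tx":0,"ty":0,"tz":0,"twist":0},{"tx":0,"ty":0,"tz":0,"twist":0}]'
python3 held.py
```

```text
t: 35.37
eef_pos: [0.5539, 0.0599, 0.0191]
ee_rot: [[-1.0, -0.0, -0.001], [-0.0, 1.0, -0.0], [0.001, -0.0, -1.0]]
ft_force: [-0.3, 0.7, 0.5]
finger_gap: 0.383
grip_force: 39.9
t: 36.03
eef_pos: [0.5542, 0.06, 0.0038]
ee_rot: [[-1.0, -0.0, 0.0], [-0.0, 1.0, 0.0], [-0.0, 0.0, -1.0]]
ft_force: [0.2, -0.3, 0.1]
finger_gap: 0.385
grip_force: 39.9
tcp [0.5542 0.06   0.0038] gap 0.386 grip 39.9 f [ 0.1  0.5 -1.5]
```

```bash
python3 -m pendant '[{"tx":0,"ty":0,"tz":0,"twist":0},{"tx":0,"ty":0,"tz":0,"twist":0},{"tx":0,"ty":0,"tz":0,"twist":0},{"tx":0,"ty":0,"tz":-1,"twist":0},{"tx":0,"ty":0,"tz":-2,"twist":0},{"tx":0,"ty":0,"tz":-3,"twist":0},{"tx":0,"ty":0,"tz":-3,"twist":0},{"tx":0,"ty":0,"tz":-1,"twist":0}]' 0.45
python3 -m pendant '[{"tx":2.05,"ty":-3.12,"tz":0,"twist":0},{"tx":2.05,"ty":-3.12,"tz":0,"twist":0},{"tx":2.05,"ty":-3.12,"tz":0,"twist":0},{"tx":2.05,"ty":-3.12,"tz":0,"twist":0},{"tx":2.05,"ty":-3.12,"tz":0,"twist":0},{"tx":2.05,"ty":-3.12,"tz":0,"twist":0},{"tx":2.05,"ty":-3.12,"tz":0,"twist":0},{"tx":2.05,"ty":-3.12,"tz":0,"twist":0}]'
python3 -m pendant '[{"tx":0,"ty":0,"tz":0,"twist":0},{"tx":0,"ty":0,"tz":0,"twist":0},{"tx":0,"ty":0,"tz":0,"twist":0},{"tx":0,"ty":0,"tz":0,"twist":0},{"tx":0,"ty":0,"tz":0,"twist":0},{"tx":0,"ty":0,"tz":0,"twist":0},{"tx":0,"ty":0,"tz":0,"twist":0},{"tx":0,"ty":0,"tz":0,"twist":0}]'
python3 find.py washer0 bushing knob; python3 stack.py
```

```text
t: 36.8
eef_pos: [0.5569, 0.0606, 0.1091]
ee_rot: [[-1.0, -0.001, 0.009], [-0.001, 1.0, 0.002], [-0.009, 0.002, -1.0]]
ft_force: [0.4, -0.1, 0.8]
finger_gap: 0.549
grip_force: 0.0
t: 37.47
eef_pos: [0.3888, -0.1908, 0.1043]
ee_rot: [[-1.0, -0.001, 0.001], [-0.001, 1.0, -0.0], [-0.001, -0.0, -1.0]]
ft_force: [0.2, 0.1, 0.1]
finger_gap: 0.547
grip_force: 0.0
t: 38.13
eef_pos: [0.3903, -0.1892, 0.1036]
ee_rot: [[-1.0, -0.001, -0.0], [-0.001, 1.0, -0.0], [0.0, -0.0, -1.0]]
ft_force: [0.0, 0.0, 0.1]
finger_gap: 0.55
grip_force: 0.0
tcp [ 0.3903 -0.1892  0.1035] t 38.1833
washer0 0.86 at [ 0.4363 -0.2084] dia 35.2 ztop 0.0044 -> tx -4.60 ty -1.92 cm
washer0 bad height [0.545 0.055 0.037]
washer0 0.7 at [ 0.4189 -0.089 ] dia 36.2 ztop 0.0042 -> tx -2.87 ty 10.02 cm
knob 0.77 at [ 0.486  -0.3171] dia 41.9 ztop 0.0291 -> tx -9.55 ty -12.79 cm
z 0.012 21 x 0.5392 0.5690 y 0.0346 29
z 0.016 20 x 0.5392 0.5688 y 0.0432 5
z 0.020 17 x 0.5392 0.5688 y 0.0417 6
z 0.024 18 x 0.5371 0.5688 y 0.0413 35
z 0.028 24 x 0.5371 0.5714 y 0.0394 67
z 0.032 79 x 0.5372 0.5716 y 0.0410 109
z 0.036 20 x 0.5421 0.5698 y 0.0389 88
z 0.040 8 x 0.5510 0.5556 y 0.0534 24
z 0.044 4 x 0.5510 0.5580 y 0.0559 24
z 0.048 6 x 0.5511 0.5577 y 0.0540 33
z 0.052 7 x 0.5513 0.5578 y 0.0545 22
z 0.056 6 x 0.5511 0.5579 y 0.0552 29
z 0.060 7 x 0.5513 0.5582 y 0.0529 33
```

Two washers seated. Third:

```bash
python3 -m pendant '[{"tx":-2.3,"ty":-0.96,"tz":0,"twist":0},{"tx":-2.3,"ty":-0.96,"tz":1,"twist":0},{"tx":0,"ty":0,"tz":3,"twist":0},{"tx":0,"ty":0,"tz":3,"twist":0},{"tx":0,"ty":0,"tz":3,"twist":0},{"tx":0,"ty":0,"tz":1.5,"twist":0},{"tx":0,"ty":0,"tz":1,"twist":0},{"tx":0,"ty":0,"tz":0,"twist":0}]' 0.45
python3 -m pendant '[{"tx":0,"ty":0,"tz":0,"twist":0},{"tx":0,"ty":0,"tz":0,"twist":0},{"tx":0,"ty":0,"tz":0,"twist":0},{"tx":0,"ty":0,"tz":0.3,"twist":0},{"tx":0,"ty":0,"tz":0.3,"twist":0},{"tx":0,"ty":0,"tz":0.3,"twist":0},{"tx":0,"ty":0,"tz":0,"twist":0},{"tx":0,"ty":0,"tz":0,"twist":0}]'
python3 -m pendant '[{"tx":0,"ty":0,"tz":0,"twist":0},{"tx":0,"ty":0,"tz":0,"twist":0},{"tx":0,"ty":0,"tz":0,"twist":0},{"tx":0,"ty":0,"tz":0,"twist":0},{"tx":0,"ty":0,"tz":0,"twist":0},{"tx":0,"ty":0,"tz":0,"twist":0},{"tx":0,"ty":0,"tz":0,"twist":0},{"tx":0,"ty":0,"tz":0,"twist":0}]' 1 40
```

```text
t: 39.1
eef_pos: [0.4341, -0.2087, -0.0237]
ee_rot: [[-1.0, 0.0, -0.006], [0.0, 1.0, 0.001], [0.006, 0.001, -1.0]]
ft_force: [-0.4, 0.0, 0.0]
finger_gap: 0.552
grip_force: 0.0
t: 39.77
eef_pos: [0.4359, -0.2088, -0.0306]
ee_rot: [[-1.0, -0.0, -0.0], [-0.0, 1.0, 0.0], [0.0, 0.0, -1.0]]
ft_force: [-0.4, -0.5, 0.5]
finger_gap: 0.547
grip_force: 0.0
t: 40.43
eef_pos: [0.4361, -0.2089, -0.03]
ee_rot: [[-1.0, -0.0, 0.0], [-0.0, 1.0, -0.0], [-0.0, -0.0, -1.0]]
ft_force: [-1.6, 0.7, 4.8]
finger_gap: 0.382
grip_force: 39.6
```

```bash
python3 -m pendant '[{"tx":0,"ty":0,"tz":-1,"twist":0},{"tx":0,"ty":0,"tz":-2,"twist":0},{"tx":0,"ty":0,"tz":-3.5,"twist":0},{"tx":0,"ty":0,"tz":-3.5,"twist":0},{"tx":-1.475,"ty":3.36,"tz":0,"twist":0},{"tx":-1.475,"ty":3.36,"tz":0,"twist":0},{"tx":-1.475,"ty":3.36,"tz":0,"twist":0},{"tx":-1.475,"ty":3.36,"tz":0,"twist":0}]'
python3 -m pendant '[{"tx":-1.475,"ty":3.36,"tz":0,"twist":0},{"tx":-1.475,"ty":3.36,"tz":0,"twist":0},{"tx":-1.475,"ty":3.36,"tz":0,"twist":0},{"tx":-1.475,"ty":3.36,"tz":0,"twist":0},{"tx":0,"ty":0,"tz":0,"twist":0},{"tx":0,"ty":0,"tz":0,"twist":0},{"tx":0,"ty":0,"tz":0,"twist":0},{"tx":0,"ty":0,"tz":0,"twist":0}]'
python3 -m pendant '[{"tx":0,"ty":0,"tz":0,"twist":0},{"tx":0,"ty":0,"tz":0,"twist":0},{"tx":0,"ty":0,"tz":0,"twist":0},{"tx":0,"ty":0,"tz":0,"twist":0},{"tx":0,"ty":0,"tz":0,"twist":0},{"tx":0,"ty":0,"tz":0,"twist":0},{"tx":0,"ty":0,"tz":0,"twist":0},{"tx":0,"ty":0,"tz":0,"twist":0}]'
python3 held.py washer0
```

```text
t: 41.1
eef_pos: [0.4954, -0.0731, 0.0698]
ee_rot: [[-1.0, 0.001, 0.001], [0.001, 1.0, 0.0], [-0.001, 0.0, -1.0]]
ft_force: [1.8, -0.2, 0.0]
finger_gap: 0.384
grip_force: 39.8
t: 41.77
eef_pos: [0.5532, 0.0591, 0.0692]
ee_rot: [[-1.0, 0.001, -0.001], [0.001, 1.0, -0.0], [0.001, -0.0, -1.0]]
ft_force: [0.6, -0.0, -1.5]
finger_gap: 0.385
grip_force: 39.9
t: 42.43
eef_pos: [0.554, 0.0599, 0.0696]
ee_rot: [[-1.0, 0.0, 0.0], [0.0, 1.0, 0.0], [-0.0, 0.0, -1.0]]
ft_force: [-0.0, 0.9, 0.2]
finger_gap: 0.383
grip_force: 39.9
tcp [0.554  0.0599 0.0696] gap 0.382 grip 39.9 f [ 0.5  0.2 -0.7]
washer0 0.93 1797 tool med [ 0.0047 -0.0015  0.0323] min [-0.0209 -0.0196  0.0133] max [0.0175 0.0163 0.0591]
washer0 0.85 4291 tool med [ 0.     -0.0004 -0.0342] min [-0.0899 -0.0272 -0.0362] max [0.017  0.0274 0.071 ]
washer0 0.71 2469 tool med [ 0.1317 -0.1477  0.0651] min [ 0.1174 -0.1661  0.0626] max [ 0.1448 -0.1303  0.07  ]
```

```bash
python3 -m pendant '[{"tx":0.07,"ty":-0.02,"tz":1,"twist":0},{"tx":0,"ty":0,"tz":1,"twist":0},{"tx":0,"ty":0,"tz":0.8,"twist":0},{"tx":0,"ty":0,"tz":0.8,"twist":0},{"tx":0,"ty":0,"tz":0.8,"twist":0},{"tx":0,"ty":0,"tz":0.6,"twist":0},{"tx":0,"ty":0,"tz":0,"twist":0},{"tx":0,"ty":0,"tz":0,"twist":0}]'
python3 -m pendant '[{"tx":0,"ty":0,"tz":0.5,"twist":0},{"tx":0,"ty":0,"tz":0.4,"twist":0},{"tx":0,"ty":0,"tz":0.2,"twist":0},{"tx":0,"ty":0,"tz":0,"twist":0},{"tx":0,"ty":0,"tz":0,"twist":0},{"tx":0,"ty":0,"tz":0,"twist":0},{"tx":0,"ty":0,"tz":0,"twist":0},{"tx":0,"ty":0,"tz":0,"twist":0}]'
python3 held.py
```

```text
t: 43.25
eef_pos: [0.5532, 0.0596, 0.0191]
ee_rot: [[-1.0, -0.0, -0.001], [-0.0, 1.0, -0.0], [0.001, -0.0, -1.0]]
ft_force: [0.5, -0.3, 0.1]
finger_gap: 0.382
grip_force: 39.9
t: 43.92
eef_pos: [0.5534, 0.0598, 0.0088]
ee_rot: [[-1.0, 0.0, 0.0], [0.0, 1.0, 0.0], [-0.0, 0.0, -1.0]]
ft_force: [-0.0, -0.3, -1.5]
finger_gap: 0.382
grip_force: 39.9
tcp [0.5534 0.0598 0.0087] gap 0.381 grip 39.9 f [-0.1 -0.1 -0.5]
```

```bash
python3 -m pendant '[{"tx":0,"ty":0,"tz":0,"twist":0},{"tx":0,"ty":0,"tz":0,"twist":0},{"tx":0,"ty":0,"tz":0,"twist":0},{"tx":0,"ty":0,"tz":-1,"twist":0},{"tx":0,"ty":0,"tz":-2,"twist":0},{"tx":0,"ty":0,"tz":-3,"twist":0},{"tx":0,"ty":0,"tz":-3,"twist":0},{"tx":0,"ty":0,"tz":-0.5,"twist":0}]' 0.45
python3 -m pendant '[{"tx":2.2,"ty":-1.75,"tz":0,"twist":0},{"tx":2.2,"ty":-1.75,"tz":0,"twist":0},{"tx":2.2,"ty":-1.75,"tz":0,"twist":0},{"tx":2.2,"ty":-1.75,"tz":0,"twist":0},{"tx":2.2,"ty":-1.75,"tz":0,"twist":0},{"tx":2.2,"ty":-1.75,"tz":0,"twist":0},{"tx":2.2,"ty":-1.75,"tz":0,"twist":0},{"tx":2.2,"ty":-1.75,"tz":0,"twist":0}]'
python3 -m pendant '[{"tx":0,"ty":0,"tz":0,"twist":0},{"tx":0,"ty":0,"tz":0,"twist":0},{"tx":0,"ty":0,"tz":0,"twist":0},{"tx":0,"ty":0,"tz":0,"twist":0},{"tx":0,"ty":0,"tz":0,"twist":0},{"tx":0,"ty":0,"tz":0,"twist":0},{"tx":0,"ty":0,"tz":0,"twist":0},{"tx":0,"ty":0,"tz":0,"twist":0}]'
python3 find.py washer0 bushing; python3 stack.py|head -9
```

```text
t: 44.68
eef_pos: [0.557, 0.0606, 0.11]
ee_rot: [[-1.0, -0.001, 0.011], [-0.001, 1.0, 0.002], [-0.011, 0.002, -1.0]]
ft_force: [0.8, 0.9, 1.0]
finger_gap: 0.555
grip_force: 0.0
t: 45.35
eef_pos: [0.3762, -0.081, 0.1041]
ee_rot: [[-1.0, -0.0, 0.001], [-0.0, 1.0, 0.0], [-0.001, 0.0, -1.0]]
ft_force: [0.7, -1.2, -1.5]
finger_gap: 0.55
grip_force: 0.0
t: 46.02
eef_pos: [0.3775, -0.08, 0.1035]
ee_rot: [[-1.0, -0.0, -0.0], [-0.0, 1.0, -0.0], [0.0, -0.0, -1.0]]
ft_force: [1.5, 0.2, -0.6]
finger_gap: 0.55
grip_force: 0.0
tcp [ 0.3775 -0.0801  0.1035] t 46.0667
washer0 0.96 at [ 0.4186 -0.0885] dia 35.7 ztop 0.0043 -> tx -4.11 ty -0.85 cm
washer0 bad height [0.551 0.042 0.036]
bushing 0.56 at [ 0.5272 -0.0979] dia 26.8 ztop 0.009 -> tx -14.97 ty -1.79 cm
z 0.012 18 x 0.5392 0.5690 y 0.0424 16
z 0.016 23 x 0.5391 0.5688 y 0.0411 5
z 0.020 16 x 0.5392 0.5688 y 0.0412 7
z 0.024 17 x 0.5369 0.5715 y 0.0403 35
z 0.028 22 x 0.5371 0.5687 y 0.0411 53
z 0.032 29 x 0.5372 0.5713 y 0.0397 59
z 0.036 55 x 0.5374 0.5712 y 0.0385 93
z 0.040 45 x 0.5393 0.5715 y 0.0419 110
z 0.044 6 x 0.5511 0.5580 y 0.0550 21
```

Three seated. Fourth washer:

```bash
python3 -m pendant '[{"tx":-2.05,"ty":-0.42,"tz":0,"twist":0},{"tx":-2.06,"ty":-0.42,"tz":1,"twist":0},{"tx":0,"ty":0,"tz":3,"twist":0},{"tx":0,"ty":0,"tz":3,"twist":0},{"tx":0,"ty":0,"tz":3,"twist":0},{"tx":0,"ty":0,"tz":1.5,"twist":0},{"tx":0,"ty":0,"tz":1,"twist":0},{"tx":0,"ty":0,"tz":0,"twist":0}]' 0.45
python3 -m pendant '[{"tx":0,"ty":0,"tz":0,"twist":0},{"tx":0,"ty":0,"tz":0,"twist":0},{"tx":0,"ty":0,"tz":0,"twist":0},{"tx":0,"ty":0,"tz":0.3,"twist":0},{"tx":0,"ty":0,"tz":0.3,"twist":0},{"tx":0,"ty":0,"tz":0.3,"twist":0},{"tx":0,"ty":0,"tz":0,"twist":0},{"tx":0,"ty":0,"tz":0,"twist":0}]'
python3 -m pendant '[{"tx":0,"ty":0,"tz":0,"twist":0},{"tx":0,"ty":0,"tz":0,"twist":0},{"tx":0,"ty":0,"tz":0,"twist":0},{"tx":0,"ty":0,"tz":0,"twist":0},{"tx":0,"ty":0,"tz":0,"twist":0},{"tx":0,"ty":0,"tz":0,"twist":0},{"tx":0,"ty":0,"tz":0,"twist":0},{"tx":0,"ty":0,"tz":0,"twist":0}]' 1 40
```

```text
t: 46.93
eef_pos: [0.4167, -0.089, -0.0234]
ee_rot: [[-1.0, 0.0, -0.005], [0.0, 1.0, -0.001], [0.005, -0.001, -1.0]]
ft_force: [-0.9, 0.5, -0.3]
finger_gap: 0.546
grip_force: 0.0
t: 47.6
eef_pos: [0.4182, -0.0887, -0.0305]
ee_rot: [[-1.0, -0.0, -0.0], [-0.0, 1.0, -0.0], [0.0, -0.0, -1.0]]
ft_force: [-0.5, -0.6, 0.6]
finger_gap: 0.549
grip_force: 0.0
t: 48.27
eef_pos: [0.4185, -0.0887, -0.03]
ee_rot: [[-1.0, -0.0, 0.0], [-0.0, 1.0, -0.0], [-0.0, -0.0, -1.0]]
ft_force: [-1.3, -0.8, 5.4]
finger_gap: 0.387
grip_force: 39.4
```

```bash
python3 -m pendant '[{"tx":0,"ty":0,"tz":-1,"twist":0},{"tx":0,"ty":0,"tz":-2,"twist":0},{"tx":0,"ty":0,"tz":-3.5,"twist":0},{"tx":0,"ty":0,"tz":-3.5,"twist":0},{"tx":-1.69,"ty":1.86,"tz":0,"twist":0},{"tx":-1.69,"ty":1.86,"tz":0,"twist":0},{"tx":-1.69,"ty":1.86,"tz":0,"twist":0},{"tx":-1.69,"ty":1.86,"tz":0,"twist":0}]'
python3 -m pendant '[{"tx":-1.69,"ty":1.86,"tz":0,"twist":0},{"tx":-1.69,"ty":1.86,"tz":0,"twist":0},{"tx":-1.69,"ty":1.86,"tz":0,"twist":0},{"tx":-1.69,"ty":1.86,"tz":0,"twist":0},{"tx":0,"ty":0,"tz":0,"twist":0},{"tx":0,"ty":0,"tz":0,"twist":0},{"tx":0,"ty":0,"tz":0,"twist":0},{"tx":0,"ty":0,"tz":0,"twist":0}]'
python3 -m pendant '[{"tx":0,"ty":0,"tz":0,"twist":0},{"tx":0,"ty":0,"tz":0,"twist":0},{"tx":0,"ty":0,"tz":0,"twist":0},{"tx":0,"ty":0,"tz":0,"twist":0},{"tx":0,"ty":0,"tz":0,"twist":0},{"tx":0,"ty":0,"tz":0,"twist":0},{"tx":0,"ty":0,"tz":0,"twist":0},{"tx":0,"ty":0,"tz":0,"twist":0}]'
python3 held.py washer0
```

```text
t: 48.93
eef_pos: [0.4866, -0.0134, 0.07]
ee_rot: [[-1.0, 0.001, 0.001], [0.001, 1.0, 0.001], [-0.001, 0.001, -1.0]]
ft_force: [-0.4, 0.9, -0.2]
finger_gap: 0.383
grip_force: 39.8
t: 49.6
eef_pos: [0.5526, 0.0594, 0.0693]
ee_rot: [[-1.0, 0.001, -0.001], [0.001, 1.0, -0.0], [0.001, -0.0, -1.0]]
ft_force: [0.6, -0.9, -0.7]
finger_gap: 0.388
grip_force: 39.8
t: 50.27
eef_pos: [0.5536, 0.0602, 0.0696]
ee_rot: [[-1.0, -0.0, 0.0], [-0.0, 1.0, 0.0], [-0.0, 0.0, -1.0]]
ft_force: [0.7, 0.1, 0.3]
finger_gap: 0.382
grip_force: 39.8
tcp [0.5536 0.0602 0.0696] gap 0.382 grip 39.8 f [-0.2  0.7  0.3]
washer0 0.71 4298 tool med [ 0.0011 -0.0004 -0.0342] min [-0.0879 -0.0272 -0.0363] max [0.0178 0.025  0.0704]
washer0 0.65 60 tool med [ 0.0164 -0.0036  0.0379] min [ 0.0087 -0.0099  0.0345] max [0.0174 0.0146 0.0401]
washer0 0.64 1843 tool med [ 0.0049 -0.0015  0.0273] min [-0.0231 -0.0212 -0.0336] max [0.017  0.0178 0.0588]
```

Centred. Bottom is at 0.100 and the target is 0.043, so go down 5.6 cm.

```bash
python3 -m pendant '[{"tx":-0.02,"ty":-0.04,"tz":1,"twist":0},{"tx":0,"ty":0,"tz":1,"twist":0},{"tx":0,"ty":0,"tz":0.8,"twist":0},{"tx":0,"ty":0,"tz":0.8,"twist":0},{"tx":0,"ty":0,"tz":0.8,"twist":0},{"tx":0,"ty":0,"tz":0.4,"twist":0},{"tx":0,"ty":0,"tz":0,"twist":0},{"tx":0,"ty":0,"tz":0,"twist":0}]'
python3 -m pendant '[{"tx":0,"ty":0,"tz":0.4,"twist":0},{"tx":0,"ty":0,"tz":0.3,"twist":0},{"tx":0,"ty":0,"tz":0.1,"twist":0},{"tx":0,"ty":0,"tz":0,"twist":0},{"tx":0,"ty":0,"tz":0,"twist":0},{"tx":0,"ty":0,"tz":0,"twist":0},{"tx":0,"ty":0,"tz":0,"twist":0},{"tx":0,"ty":0,"tz":0,"twist":0}]'
python3 -m pendant '[{"tx":0,"ty":0,"tz":0,"twist":0},{"tx":0,"ty":0,"tz":0,"twist":0},{"tx":0,"ty":0,"tz":0,"twist":0},{"tx":0,"ty":0,"tz":-1,"twist":0},{"tx":0,"ty":0,"tz":-2,"twist":0},{"tx":0,"ty":0,"tz":-3,"twist":0},{"tx":0,"ty":0,"tz":-2.5,"twist":0},{"tx":0,"ty":0,"tz":0,"twist":0}]' 0.45
python3 -m pendant '[{"tx":2,"ty":-3.2,"tz":0,"twist":0},{"tx":2,"ty":-3.2,"tz":0,"twist":0},{"tx":2,"ty":-3.2,"tz":0,"twist":0},{"tx":2,"ty":-3.2,"tz":0,"twist":0},{"tx":0,"ty":-3,"tz":0,"twist":0},{"tx":0,"ty":0,"tz":0,"twist":0},{"tx":0,"ty":0,"tz":0,"twist":0},{"tx":0,"ty":0,"tz":0,"twist":0}]'
python3 -m pendant '[{"tx":0,"ty":0,"tz":0,"twist":0},{"tx":0,"ty":0,"tz":0,"twist":0},{"tx":0,"ty":0,"tz":0,"twist":0},{"tx":0,"ty":0,"tz":0,"twist":0},{"tx":0,"ty":0,"tz":0,"twist":0},{"tx":0,"ty":0,"tz":0,"twist":0},{"tx":0,"ty":0,"tz":0,"twist":0},{"tx":0,"ty":0,"tz":0,"twist":0}]'
python3 find.py bushing knob washer0; python3 stack.py|head -11
```

```text
t: 51.08
eef_pos: [0.5538, 0.0597, 0.0213]
ee_rot: [[-1.0, -0.0, -0.0], [-0.0, 1.0, -0.0], [0.0, -0.0, -1.0]]
ft_force: [0.8, -0.1, -0.2]
finger_gap: 0.386
grip_force: 39.8
t: 51.75
eef_pos: [0.5539, 0.0598, 0.0138]
ee_rot: [[-1.0, -0.0, 0.0], [-0.0, 1.0, 0.0], [-0.0, 0.0, -1.0]]
ft_force: [-0.1, 0.4, -0.1]
finger_gap: 0.385
grip_force: 39.8
t: 52.42
eef_pos: [0.5578, 0.0607, 0.1051]
ee_rot: [[-1.0, -0.002, 0.012], [-0.002, 1.0, 0.003], [-0.012, 0.003, -1.0]]
ft_force: [-0.2, -0.5, -0.0]
finger_gap: 0.549
grip_force: 0.0
t: 53.08
eef_pos: [0.4741, -0.0982, 0.099]
ee_rot: [[-1.0, 0.0, 0.001], [0.0, 1.0, 0.0], [-0.001, 0.0, -1.0]]
ft_force: [-0.7, 0.1, 0.1]
finger_gap: 0.552
grip_force: 0.0
t: 53.75
eef_pos: [0.4738, -0.0982, 0.0986]
ee_rot: [[-1.0, -0.0, -0.0], [-0.0, 1.0, 0.0], [0.0, 0.0, -1.0]]
ft_force: [1.0, -0.2, -0.3]
finger_gap: 0.552
grip_force: 0.0
tcp [ 0.4738 -0.0982  0.0986] t 53.8
bushing 0.65 at [ 0.5273 -0.0976] dia 25.6 ztop 0.0091 -> tx -5.35 ty 0.06 cm
knob 0.77 at [ 0.491  -0.3124] dia 40.0 ztop 0.0297 -> tx -1.71 ty -21.42 cm
washer0 bad height [0.549 0.056 0.047]
washer0 bad height [0.541 0.048 0.031]
washer0 bad height [0.541 0.048 0.036]
washer0 bad height [0.543 0.046 0.041]
z 0.012 17 x 0.5411 0.5662 y 0.0396 20
z 0.016 26 x 0.5391 0.5691 y 0.0415 7
z 0.020 19 x 0.5412 0.5690 y 0.0431 5
z 0.024 12 x 0.5369 0.5689 y 0.0431 30
z 0.028 26 x 0.5371 0.5714 y 0.0383 54
z 0.032 24 x 0.5373 0.5714 y 0.0412 57
z 0.036 30 x 0.5374 0.5715 y 0.0389 60
z 0.040 28 x 0.5373 0.5712 y 0.0409 82
z 0.044 74 x 0.5374 0.5718 y 0.0386 107
z 0.048 7 x 0.5510 0.5580 y 0.0511 22
z 0.052 6 x 0.5510 0.5578 y 0.0528 22
```

All four washers are on. Now the bushing.

```bash
python3 -m pendant '[{"tx":-2.65,"ty":0.03,"tz":0,"twist":0},{"tx":-2.7,"ty":0.03,"tz":1,"twist":0},{"tx":0,"ty":0,"tz":3,"twist":0},{"tx":0,"ty":0,"tz":3,"twist":0},{"tx":0,"ty":0,"tz":3,"twist":0},{"tx":0,"ty":0,"tz":1.2,"twist":0},{"tx":0,"ty":0,"tz":0.8,"twist":0},{"tx":0,"ty":0,"tz":0,"twist":0}]' 0.55
python3 -m pendant '[{"tx":0,"ty":0,"tz":0,"twist":0},{"tx":0,"ty":0,"tz":0,"twist":0},{"tx":0,"ty":0,"tz":0,"twist":0},{"tx":0,"ty":0,"tz":0.2,"twist":0},{"tx":0,"ty":0,"tz":0.2,"twist":0},{"tx":0,"ty":0,"tz":0,"twist":0},{"tx":0,"ty":0,"tz":0,"twist":0},{"tx":0,"ty":0,"tz":0,"twist":0}]'
python3 -m pendant '[{"tx":0,"ty":0,"tz":0,"twist":0},{"tx":0,"ty":0,"tz":0,"twist":0},{"tx":0,"ty":0,"tz":0,"twist":0},{"tx":0,"ty":0,"tz":0,"twist":0},{"tx":0,"ty":0,"tz":0,"twist":0},{"tx":0,"ty":0,"tz":0,"twist":0},{"tx":0,"ty":0,"tz":0,"twist":0},{"tx":0,"ty":0,"tz":0,"twist":0}]' 1 40
```

```text
t: 54.72
eef_pos: [0.5263, -0.0978, -0.023]
ee_rot: [[-1.0, 0.0, -0.003], [0.0, 1.0, -0.0], [0.003, -0.0, -1.0]]
ft_force: [-1.0, -1.1, -0.2]
finger_gap: 0.454
grip_force: 0.0
t: 55.38
eef_pos: [0.5274, -0.0976, -0.0253]
ee_rot: [[-1.0, -0.0, 0.0], [-0.0, 1.0, -0.0], [-0.0, -0.0, -1.0]]
ft_force: [0.0, -0.2, -0.2]
finger_gap: 0.449
grip_force: 0.0
t: 56.05
eef_pos: [0.5275, -0.0977, -0.025]
ee_rot: [[-1.0, -0.0, 0.0], [-0.0, 1.0, -0.0], [-0.0, -0.0, -1.0]]
ft_force: [-1.7, 0.8, 5.6]
finger_gap: 0.266
grip_force: 39.3
```

```bash
python3 -m pendant '[{"tx":0,"ty":0,"tz":-1,"twist":0},{"tx":0,"ty":0,"tz":-2,"twist":0},{"tx":0,"ty":0,"tz":-3.5,"twist":0},{"tx":0,"ty":0,"tz":-3.5,"twist":0},{"tx":-0.53,"ty":3.15,"tz":0,"twist":0},{"tx":-0.53,"ty":3.15,"tz":0,"twist":0},{"tx":-0.53,"ty":3.15,"tz":0,"twist":0},{"tx":-0.53,"ty":3.15,"tz":0,"twist":0}]'
python3 -m pendant '[{"tx":-0.53,"ty":3.15,"tz":0,"twist":0},{"tx":0,"ty":0,"tz":0,"twist":0},{"tx":0,"ty":0,"tz":0,"twist":0},{"tx":0,"ty":0,"tz":0,"twist":0},{"tx":0,"ty":0,"tz":0,"twist":0},{"tx":0,"ty":0,"tz":0,"twist":0},{"tx":0,"ty":0,"tz":0,"twist":0},{"tx":0,"ty":0,"tz":0,"twist":0}]'
python3 -m pendant '[{"tx":0,"ty":0,"tz":0,"twist":0},{"tx":0,"ty":0,"tz":0,"twist":0},{"tx":0,"ty":0,"tz":0,"twist":0},{"tx":0,"ty":0,"tz":0,"twist":0},{"tx":0,"ty":0,"tz":0,"twist":0},{"tx":0,"ty":0,"tz":0,"twist":0},{"tx":0,"ty":0,"tz":0,"twist":0},{"tx":0,"ty":0,"tz":0,"twist":0}]'
python3 held.py bushing
```

```text
t: 56.72
eef_pos: [0.5486, 0.0296, 0.0753]
ee_rot: [[-1.0, 0.001, 0.001], [0.001, 1.0, 0.001], [-0.001, 0.001, -1.0]]
ft_force: [-0.0, -0.8, 0.0]
finger_gap: 0.271
grip_force: 39.3
t: 57.38
eef_pos: [0.5538, 0.0591, 0.0747]
ee_rot: [[-1.0, 0.001, -0.0], [0.001, 1.0, -0.0], [0.0, -0.0, -1.0]]
ft_force: [0.6, -0.5, 0.8]
finger_gap: 0.273
grip_force: 39.3
t: 58.05
eef_pos: [0.5538, 0.0599, 0.0746]
ee_rot: [[-1.0, -0.0, 0.0], [-0.0, 1.0, -0.0], [-0.0, -0.0, -1.0]]
ft_force: [0.6, 0.0, -0.0]
finger_gap: 0.265
grip_force: 39.3
tcp [0.5538 0.0599 0.0746] gap 0.267 grip 39.3 f [ 0.1 -0.7 -0.6]
bushing 0.8 2382 tool med [ 0.0014 -0.0004 -0.0339] min [-0.074  -0.0191 -0.0364] max [0.0127 0.018  0.0752]
```

```bash
python3 -m pendant '[{"tx":-0.02,"ty":-0.02,"tz":1,"twist":0},{"tx":0,"ty":0,"tz":1,"twist":0},{"tx":0,"ty":0,"tz":0.8,"twist":0},{"tx":0,"ty":0,"tz":0.8,"twist":0},{"tx":0,"ty":0,"tz":0.6,"twist":0},{"tx":0,"ty":0,"tz":0,"twist":0},{"tx":0,"ty":0,"tz":0,"twist":0},{"tx":0,"ty":0,"tz":0,"twist":0}]'
python3 -m pendant '[{"tx":0,"ty":0,"tz":0.5,"twist":0},{"tx":0,"ty":0,"tz":0.3,"twist":0},{"tx":0,"ty":0,"tz":0.1,"twist":0},{"tx":0,"ty":0,"tz":0,"twist":0},{"tx":0,"ty":0,"tz":0,"twist":0},{"tx":0,"ty":0,"tz":0,"twist":0},{"tx":0,"ty":0,"tz":0,"twist":0},{"tx":0,"ty":0,"tz":0,"twist":0}]'
python3 -m pendant '[{"tx":0,"ty":0,"tz":0,"twist":0},{"tx":0,"ty":0,"tz":0,"twist":0},{"tx":0,"ty":0,"tz":0,"twist":0},{"tx":0,"ty":0,"tz":-1,"twist":0},{"tx":0,"ty":0,"tz":-2,"twist":0},{"tx":0,"ty":0,"tz":-3,"twist":0},{"tx":0,"ty":0,"tz":-2.5,"twist":0},{"tx":0,"ty":0,"tz":0,"twist":0}]' 0.5
python3 -m pendant '[{"tx":1.5,"ty":-3.7,"tz":0,"twist":0},{"tx":1.5,"ty":-3.7,"tz":0,"twist":0},{"tx":1.5,"ty":-3.7,"tz":0,"twist":0},{"tx":1.5,"ty":-3.7,"tz":0,"twist":0},{"tx":1.5,"ty":-3.7,"tz":0,"twist":0},{"tx":1.5,"ty":-3.7,"tz":0,"twist":0},{"tx":1.5,"ty":-3.7,"tz":0,"twist":0},{"tx":1.5,"ty":-3.7,"tz":0,"twist":0}]'
python3 -m pendant '[{"tx":0,"ty":-3.7,"tz":0,"twist":0},{"tx":0,"ty":-3.7,"tz":0,"twist":0},{"tx":0,"ty":0,"tz":0,"twist":0},{"tx":0,"ty":0,"tz":0,"twist":0},{"tx":0,"ty":0,"tz":0,"twist":0},{"tx":0,"ty":0,"tz":0,"twist":0},{"tx":0,"ty":0,"tz":0,"twist":0},{"tx":0,"ty":0,"tz":0,"twist":0}]'
python3 find.py knob; python3 stack.py|sed -n 4,16p
cat > knob.py <<'E'
from h import *
o,p=settle(2);W=cloud(p,o);b=p['pixels'].astype(int);T=o['eef_pos']
d=regions_of('knob',p)[0];m=d['pixels']
top=m&(abs(W[...,2]-.030)<.004)
hull=top&(p['z_map']>0)
r=cv2.minAreaRect((W[hull][:,:2]*1000).astype(np.float32));print('bar',r,len(W[hull]))
sk=m&(abs(W[...,2]-.008)<.003); print('skirt',sk.sum(),cv2.minEnclosingCircle((W[sk][:,:2]*1000).astype(np.float32)) if sk.sum()>10 else '')
red=(b[...,2]>1.8*b[...,1])&(b[...,2]>60)&(np.hypot(W[...,0]-r[0][0]/1000,W[...,1]-r[0][1]/1000)<.04)&(W[...,2]>.025)
R=W[red].mean(0); v=R[:2]-np.array(r[0])/1000
print('red',red.sum(),R.round(4),'dir',np.degrees(np.arctan2(v[1],v[0])),'px',np.argwhere(red).mean(0)[::-1])
q=W[red][:,:2];u,s,vt=np.linalg.svd(q-q.mean(0),full_matrices=False);print('stripe axis',np.degrees(np.arctan2(vt[0,1],vt[0,0])),s)
print('tcp',T.round(4))
cv2.imwrite('pics/k%d.png'%int(o['t']),p['pixels'])
E
python3 knob.py
```

```text
t: 58.87
eef_pos: [0.5544, 0.0597, 0.0328]
ee_rot: [[-1.0, -0.0, 0.0], [-0.0, 1.0, 0.0], [-0.0, 0.0, -1.0]]
ft_force: [0.2, 0.5, 0.7]
finger_gap: 0.271
grip_force: 39.3
t: 59.53
eef_pos: [0.5541, 0.0597, 0.0238]
ee_rot: [[-1.0, -0.0, 0.0], [-0.0, 1.0, 0.0], [-0.0, 0.0, -1.0]]
ft_force: [-0.3, 0.0, -0.1]
finger_gap: 0.268
grip_force: 39.3
t: 60.2
eef_pos: [0.558, 0.0606, 0.1152]
ee_rot: [[-1.0, -0.002, 0.012], [-0.002, 1.0, 0.003], [-0.012, 0.003, -1.0]]
ft_force: [0.5, 0.4, 0.4]
finger_gap: 0.493
grip_force: 0.0
t: 60.87
eef_pos: [0.4331, -0.2379, 0.1094]
ee_rot: [[-1.0, -0.001, 0.001], [-0.001, 1.0, -0.0], [-0.001, -0.0, -1.0]]
ft_force: [0.7, -0.5, 0.7]
finger_gap: 0.5
grip_force: 0.0
t: 61.53
eef_pos: [0.4343, -0.3093, 0.1089]
ee_rot: [[-1.0, -0.002, 0.0], [-0.002, 1.0, 0.0], [-0.0, 0.0, -1.0]]
ft_force: [-0.4, 0.9, -0.9]
finger_gap: 0.499
grip_force: 0.0
tcp [ 0.4343 -0.3094  0.1088] t 61.5833
knob 0.96 at [ 0.4907 -0.3186] dia 48.6 ztop 0.0295 -> tx -5.64 ty -0.93 cm
z 0.024 14 x 0.5390 0.5715 y 0.0411 34
z 0.028 23 x 0.5369 0.5714 y 0.0401 65
z 0.032 24 x 0.5372 0.5714 y 0.0392 62
z 0.036 23 x 0.5374 0.5716 y 0.0403 64
z 0.040 23 x 0.5373 0.5719 y 0.0408 70
z 0.044 46 x 0.5373 0.5714 y 0.0412 107
z 0.048 20 x 0.5421 0.5668 y 0.0438 56
z 0.052 39 x 0.5441 0.5672 y 0.0454 83
z 0.056 14 x 0.5464 0.5647 y 0.0454 61
z 0.060 7 x 0.5511 0.5581 y 0.0557 35
bar ((492.1936340332031, -319.30169677734375), (24.495487213134766, 46.694461822509766), 12.30820083618164) 1666
skirt 619 ((491.4542541503906, -317.6386413574219), 24.2716121673584)
red 299 [ 0.4948 -0.3307  0.0304] dir -77.32675129225188 px [291.0367893  315.12374582]
stripe axis -77.99966647800014 [0.12140529 0.04108247]
tcp [ 0.4342 -0.3099  0.1087]
```

Bushing seated. The knob axis is at (0.4916, -0.3173) with its pointer at -77.7°. I'll position over it and twist -102.3° so the fingers close across the bar, which leaves +83.4° for alignment.

```bash
python3 -m pendant '[{"tx":-2.87,"ty":-0.37,"tz":0,"twist":0},{"tx":-2.87,"ty":-0.37,"tz":0,"twist":0},{"tx":0,"ty":0,"tz":0,"twist":-6.82},{"tx":0,"ty":0,"tz":0,"twist":-6.82},{"tx":0,"ty":0,"tz":0,"twist":-6.82},{"tx":0,"ty":0,"tz":0,"twist":-6.82},{"tx":0,"ty":0,"tz":0,"twist":-6.82},{"tx":0,"ty":0,"tz":0,"twist":-6.82}]'
python3 -m pendant '[{"tx":0,"ty":0,"tz":0,"twist":-6.82},{"tx":0,"ty":0,"tz":0,"twist":-6.82},{"tx":0,"ty":0,"tz":0,"twist":-6.82},{"tx":0,"ty":0,"tz":0,"twist":-6.82},{"tx":0,"ty":0,"tz":0,"twist":-6.82},{"tx":0,"ty":0,"tz":0,"twist":-6.82},{"tx":0,"ty":0,"tz":0,"twist":-6.82},{"tx":0,"ty":0,"tz":0,"twist":-6.82}]'
python3 -m pendant '[{"tx":0,"ty":0,"tz":0,"twist":-6.82},{"tx":0,"ty":0,"tz":1,"twist":0},{"tx":0,"ty":0,"tz":2,"twist":0},{"tx":0,"ty":0,"tz":1,"twist":0},{"tx":0,"ty":0,"tz":0,"twist":0},{"tx":0,"ty":0,"tz":0,"twist":0},{"tx":0,"ty":0,"tz":0,"twist":0},{"tx":0,"ty":0,"tz":0,"twist":0}]'
python3 - <<'E'
from h import *
o,p=settle(3);R=o['ee_rot'];print(o['eef_pos'],o['std'].max(),'yaw x',np.degrees(np.arctan2(R[1,0],R[0,0])), get_obs()['q'].round(1))
print('need tool',R.T@(np.array([.4916,-.3173,o['eef_pos'][2]])-o['eef_pos']))
E
python3 knob.py
```

```text
t: 62.55
eef_pos: [0.4914, -0.3178, 0.1085]
ee_rot: [[-0.752, -0.659, -0.0], [-0.659, 0.752, 0.0], [0.0, 0.0, -1.0]]
ft_force: [-0.9, 0.3, 0.5]
finger_gap: 0.498
grip_force: 0.0
t: 63.22
eef_pos: [0.4914, -0.3178, 0.1085]
ee_rot: [[0.101, -0.995, -0.0], [-0.995, -0.101, 0.0], [-0.0, 0.0, -1.0]]
ft_force: [-0.4, -0.3, 0.1]
finger_gap: 0.503
grip_force: 0.0
t: 63.88
eef_pos: [0.4921, -0.3181, 0.0695]
ee_rot: [[0.213, -0.977, 0.002], [-0.977, -0.213, -0.001], [0.001, -0.001, -1.0]]
ft_force: [0.3, 0.1, 0.4]
finger_gap: 0.499
grip_force: 0.0
[ 0.49205436 -0.31800906  0.06945607] 5.8661501232207174e-05 yaw x -77.71440334898244 [-17.   25.4 -15.1   0.  -49.4  29.3]
need tool [-7.89502771e-04  2.93076249e-04 -1.18991373e-06]
bar ((492.7669982910156, -319.8568115234375), (23.563800811767578, 46.33064270019531), 13.011205673217773) 2569
skirt 1197 ((492.2676696777344, -318.6513671875), 24.437480926513672)
red 498 [ 0.4954 -0.3313  0.0302] dir -77.0913471065242 px [314.54618474 235.80120482]
stripe axis 101.9051943689308 [0.16287513 0.04681429]
tcp [ 0.4918 -0.3179  0.0693]
```

```bash
python3 -m pendant '[{"tx":0,"ty":0,"tz":2,"twist":0},{"tx":0,"ty":0,"tz":2.2,"twist":0},{"tx":0,"ty":0,"tz":2,"twist":0},{"tx":0,"ty":0,"tz":1.5,"twist":0},{"tx":0,"ty":0,"tz":0.7,"twist":0},{"tx":0,"ty":0,"tz":0.3,"twist":0},{"tx":0,"ty":0,"tz":0,"twist":0},{"tx":0,"ty":0,"tz":0,"twist":0}]'
python3 -m pendant '[{"tx":0,"ty":0,"tz":0,"twist":0},{"tx":0,"ty":0,"tz":0,"twist":0},{"tx":0,"ty":0,"tz":0,"twist":0},{"tx":0,"ty":0,"tz":0,"twist":0},{"tx":0,"ty":0,"tz":0,"twist":0},{"tx":0,"ty":0,"tz":0,"twist":0},{"tx":0,"ty":0,"tz":0,"twist":0},{"tx":0,"ty":0,"tz":0,"twist":0}]' 1 40
python3 -m pendant '[{"tx":0,"ty":0,"tz":-1,"twist":0},{"tx":0,"ty":0,"tz":-2,"twist":0},{"tx":0,"ty":0,"tz":-3,"twist":0},{"tx":0,"ty":0,"tz":-3,"twist":0},{"tx":0,"ty":0,"tz":-1,"twist":0},{"tx":0,"ty":0,"tz":0,"twist":0},{"tx":0,"ty":0,"tz":0,"twist":0},{"tx":0,"ty":0,"tz":0,"twist":0}]'
```

```text
t: 64.85
eef_pos: [0.4922, -0.3181, -0.0175]
ee_rot: [[0.213, -0.977, 0.001], [-0.977, -0.213, -0.001], [0.001, -0.001, -1.0]]
ft_force: [0.6, -0.1, -0.5]
finger_gap: 0.501
grip_force: 0.0
t: 65.52
eef_pos: [0.4924, -0.3181, -0.0171]
ee_rot: [[0.214, -0.977, 0.002], [-0.977, -0.214, -0.001], [0.001, -0.002, -1.0]]
ft_force: [-1.0, 1.5, 5.4]
finger_gap: 0.275
grip_force: 40.5
t: 66.18
eef_pos: [0.4901, -0.3171, 0.08]
ee_rot: [[0.212, -0.977, -0.003], [-0.977, -0.212, 0.002], [-0.002, 0.003, -1.0]]
ft_force: [-0.3, -0.0, -0.0]
finger_gap: 0.27
grip_force: 39.7
```

```bash
python3 -m pendant '[{"tx":0,"ty":0,"tz":0,"twist":6.95},{"tx":0,"ty":0,"tz":0,"twist":6.95},{"tx":0,"ty":0,"tz":0,"twist":6.95},{"tx":0,"ty":0,"tz":0,"twist":6.95},{"tx":0,"ty":0,"tz":0,"twist":6.95},{"tx":0,"ty":0,"tz":0,"twist":6.95},{"tx":0,"ty":0,"tz":0,"twist":6.95},{"tx":0,"ty":0,"tz":0,"twist":6.95}]'
python3 -m pendant '[{"tx":0,"ty":0,"tz":0,"twist":6.95},{"tx":0,"ty":0,"tz":0,"twist":6.95},{"tx":0,"ty":0,"tz":0,"twist":6.95},{"tx":0,"ty":0,"tz":0,"twist":6.95},{"tx":0,"ty":0,"tz":0,"twist":0},{"tx":0,"ty":0,"tz":0,"twist":0},{"tx":0,"ty":0,"tz":0,"twist":0},{"tx":0,"ty":0,"tz":0,"twist":0}]'
cat > go.py <<'E'
from h import *
import sys
o,p=settle(3);R=o['ee_rot'];T=o['eef_pos'];print(T,o['std'].max(),'yaw x',np.degrees(np.arctan2(R[1,0],R[0,0])),'grip',o['grip'],o['gap'],o['f'])
print('tool cm',100*R.T@(np.array([float(sys.argv[1]),float(sys.argv[2]),T[2]])-T))
W=cloud(p,o);L=(W-T)@R
for d in regions_of('knob',p)[:2]:
    P=ring(L,d['pixels']);P=P[P[:,2]<.0]
    print('knob tool',d['confidence'],len(P),P.min(0).round(4),P.max(0).round(4))
    s=P[(P[:,2]>-.028)&(P[:,2]<-.018)]; 
    if len(s)>20: print('skirt',len(s),s.min(0).round(4),s.max(0).round(4))
cv2.imwrite('pics/go%d.png'%int(o['t']),p['pixels'])
E
python3 go.py .554 .0597
```

```text
t: 66.85
eef_pos: [0.49, -0.3172, 0.0792]
ee_rot: [[-0.69, -0.723, -0.004], [-0.723, 0.69, 0.002], [0.002, 0.004, -1.0]]
ft_force: [0.3, -0.0, -0.2]
finger_gap: 0.271
grip_force: 39.7
t: 67.52
eef_pos: [0.4911, -0.3176, 0.0809]
ee_rot: [[-0.946, -0.326, -0.001], [-0.326, 0.946, 0.0], [0.001, 0.001, -1.0]]
ft_force: [0.0, -0.5, -1.0]
finger_gap: 0.271
grip_force: 39.7
[ 0.49120358 -0.31765563  0.08115182] 0.000175329182646684 yaw x -161.02029196800254 grip 39.6790131367743 0.26389444599957035 [-0.05911429  0.37988596 -0.1405735 ]
tool cm [-1.82110978e+01  3.36416780e+01  6.54655511e-03]
knob tool 0.71 8253 [-0.0212 -0.0238 -0.05  ] [ 0.0256  0.0231 -0.0157]
skirt 1334 [ 0.002  -0.0238 -0.028 ] [ 0.0256  0.0231 -0.018 ]Traceback (most recent call last):
  File "go.py", line 8, in <module>
    print('knob tool',d['confidence'],len(P),P.min(0).round(4),P.max(0).round(4))
                                             ~~~~~^^^
    return umr_minimum(a, axis, None, out, keepdims, initial, where)
ValueError: zero-size array to reduction operation minimum which has no identity
```

```bash
sed -i 's/    print(.knob tool/    if not len(P): continue\n&/' go.py
python3 -m pendant '[{"tx":-1.82,"ty":3.364,"tz":0,"twist":0},{"tx":-1.82,"ty":3.364,"tz":0,"twist":0},{"tx":-1.82,"ty":3.364,"tz":0,"twist":0},{"tx":-1.82,"ty":3.364,"tz":0,"twist":0},{"tx":-1.82,"ty":3.364,"tz":0,"twist":0},{"tx":-1.82,"ty":3.364,"tz":0,"twist":0},{"tx":-1.82,"ty":3.364,"tz":0,"twist":0},{"tx":-1.82,"ty":3.364,"tz":0,"twist":0}]'
python3 -m pendant '[{"tx":-1.82,"ty":3.364,"tz":0,"twist":0},{"tx":-1.82,"ty":3.364,"tz":0,"twist":0},{"tx":0,"ty":0,"tz":0,"twist":0},{"tx":0,"ty":0,"tz":0,"twist":0},{"tx":0,"ty":0,"tz":0,"twist":0},{"tx":0,"ty":0,"tz":0,"twist":0},{"tx":0,"ty":0,"tz":0,"twist":0},{"tx":0,"ty":0,"tz":0,"twist":0}]'
python3 -m pendant '[{"tx":0,"ty":0,"tz":0,"twist":0},{"tx":0,"ty":0,"tz":0,"twist":0},{"tx":0,"ty":0,"tz":0,"twist":0},{"tx":0,"ty":0,"tz":0,"twist":0},{"tx":0,"ty":0,"tz":0,"twist":0},{"tx":0,"ty":0,"tz":0,"twist":0},{"tx":0,"ty":0,"tz":0,"twist":0},{"tx":0,"ty":0,"tz":0,"twist":0}]'
python3 go.py .554 .0597
```

```text
t: 68.38
eef_pos: [0.5421, -0.0141, 0.082]
ee_rot: [[-0.946, -0.324, 0.001], [-0.324, 0.946, 0.0], [-0.001, -0.0, -1.0]]
ft_force: [0.5, -0.6, -0.7]
finger_gap: 0.269
grip_force: 39.8
t: 69.05
eef_pos: [0.5545, 0.0583, 0.0817]
ee_rot: [[-0.947, -0.322, -0.0], [-0.322, 0.947, -0.0], [0.0, -0.0, -1.0]]
ft_force: [0.8, -0.2, -0.5]
finger_gap: 0.267
grip_force: 39.8
t: 69.72
eef_pos: [0.5546, 0.0595, 0.0816]
ee_rot: [[-0.946, -0.324, -0.0], [-0.324, 0.946, 0.0], [0.0, 0.0, -1.0]]
ft_force: [-0.1, -0.2, -0.1]
finger_gap: 0.271
grip_force: 39.8
[0.55463829 0.0595031  0.08160555] 1.0333053472344824e-05 yaw x -161.09373372670316 grip 39.79151386767626 0.27100715352941684 [-0.02108723  1.03497576 -0.2742947 ]
tool cm [5.40057735e-02 3.93097607e-02 2.05789778e-06]
knob tool 0.96 8191 [-0.0215 -0.0238 -0.0496] [ 0.0257  0.0229 -0.0164]
skirt 1311 [ 0.002  -0.0238 -0.028 ] [ 0.0254  0.0229 -0.018 ]
```

```bash
python3 -m pendant '[{"tx":0.05,"ty":0.04,"tz":0.6,"twist":0},{"tx":0,"ty":0,"tz":0.8,"twist":0},{"tx":0,"ty":0,"tz":0.8,"twist":0},{"tx":0,"ty":0,"tz":0.7,"twist":0},{"tx":0,"ty":0,"tz":0.6,"twist":0},{"tx":0,"ty":0,"tz":0,"twist":0},{"tx":0,"ty":0,"tz":0,"twist":0},{"tx":0,"ty":0,"tz":0,"twist":0}]'
python3 -m pendant '[{"tx":0,"ty":0,"tz":0.2,"twist":0},{"tx":0,"ty":0,"tz":0.2,"twist":0},{"tx":0,"ty":0,"tz":0.1,"twist":0},{"tx":0,"ty":0,"tz":0,"twist":0},{"tx":0,"ty":0,"tz":0,"twist":0},{"tx":0,"ty":0,"tz":0,"twist":0},{"tx":0,"ty":0,"tz":0,"twist":0},{"tx":0,"ty":0,"tz":0,"twist":0}]'
python3 held.py; python3 stack.py | tail -9
```

```text
t: 70.58
eef_pos: [0.5543, 0.0597, 0.0467]
ee_rot: [[-0.946, -0.324, 0.0], [-0.324, 0.946, -0.0], [-0.0, -0.0, -1.0]]
ft_force: [1.0, -0.2, -0.7]
finger_gap: 0.27
grip_force: 39.8
t: 71.25
eef_pos: [0.5541, 0.0597, 0.0417]
ee_rot: [[-0.946, -0.324, 0.0], [-0.324, 0.946, 0.0], [-0.0, -0.0, -1.0]]
ft_force: [-0.3, -0.3, -0.1]
finger_gap: 0.269
grip_force: 39.8
tcp [0.5541 0.0597 0.0417] gap 0.274 grip 39.8 f [-0.3 -1.  -0.8]
z 0.056 22 x 0.5327 0.5783 y 0.0354 66
z 0.060 57 x 0.5329 0.5781 y 0.0338 80
z 0.064 37 x 0.5307 0.5783 y 0.0358 83
z 0.068 30 x 0.5308 0.5783 y 0.0411 59
z 0.072 22 x 0.5308 0.5759 y 0.0355 53
z 0.076 35 x 0.5309 0.5782 y 0.0320 52
z 0.080 36 x 0.5309 0.5759 y 0.0337 38
z 0.084 63 x 0.5311 0.5758 y 0.0343 60
z 0.088 29 x 0.5357 0.5678 y 0.0317 20
```

```bash
python3 -m pendant '[{"tx":0,"ty":0,"tz":0.05,"twist":0},{"tx":0,"ty":0,"tz":0.05,"twist":0},{"tx":0,"ty":0,"tz":0,"twist":0},{"tx":0,"ty":0,"tz":0,"twist":0},{"tx":0,"ty":0,"tz":0,"twist":0},{"tx":0,"ty":0,"tz":0,"twist":0},{"tx":0,"ty":0,"tz":0,"twist":0},{"tx":0,"ty":0,"tz":0,"twist":0}]'
python3 -m pendant '[{"tx":0,"ty":0,"tz":0,"twist":0},{"tx":0,"ty":0,"tz":0,"twist":0},{"tx":0,"ty":0,"tz":0,"twist":0},{"tx":0,"ty":0,"tz":0,"twist":0},{"tx":0,"ty":0,"tz":-1,"twist":0},{"tx":0,"ty":0,"tz":-2,"twist":0},{"tx":0,"ty":0,"tz":-3,"twist":0},{"tx":0,"ty":0,"tz":-3,"twist":0}]' 0.45
python3 -m pendant '[{"tx":1.5,"ty":0,"tz":-1,"twist":0},{"tx":2,"ty":0,"tz":0,"twist":0},{"tx":2,"ty":0,"tz":0,"twist":0},{"tx":1.5,"ty":0,"tz":0,"twist":0},{"tx":0,"ty":0,"tz":0,"twist":0},{"tx":0,"ty":0,"tz":0,"twist":0},{"tx":0,"ty":0,"tz":0,"twist":0},{"tx":0,"ty":0,"tz":0,"twist":0}]'
python3 -m pendant '[{"tx":0,"ty":0,"tz":0,"twist":0},{"tx":0,"ty":0,"tz":0,"twist":0},{"tx":0,"ty":0,"tz":0,"twist":0},{"tx":0,"ty":0,"tz":0,"twist":0},{"tx":0,"ty":0,"tz":0,"twist":0},{"tx":0,"ty":0,"tz":0,"twist":0},{"tx":0,"ty":0,"tz":0,"twist":0},{"tx":0,"ty":0,"tz":0,"twist":0}]'
sed 's/W\[...,2\]-.030)<.004/W[...,2]-.088)<.004/;s/W\[...,2\]-.008)<.003/W[...,2]-.066)<.003/;s/>.025)$/>.08)/' knob.py > knob2.py; python3 knob2.py; python3 stack.py; ls -t pics | head -1
python3 - <<'E'
from h import *
q=read_camera('side'); cv2.imwrite('pics/final.png',cv2.resize(q['pixels'][180:300,230:420],(760,480)))
E
```

```text
t: 72.07
eef_pos: [0.5542, 0.0597, 0.0409]
ee_rot: [[-0.946, -0.324, 0.0], [-0.324, 0.946, -0.0], [-0.0, -0.0, -1.0]]
ft_force: [-0.9, 0.0, 3.9]
finger_gap: 0.268
grip_force: 40.2
t: 72.73
eef_pos: [0.5535, 0.0594, 0.1316]
ee_rot: [[-0.946, -0.324, -0.002], [-0.324, 0.946, -0.001], [0.002, -0.0, -1.0]]
ft_force: [0.8, -0.1, 1.5]
finger_gap: 0.553
grip_force: 0.0
t: 73.4
eef_pos: [0.4888, 0.0373, 0.1409]
ee_rot: [[-0.946, -0.324, 0.001], [-0.324, 0.946, 0.0], [-0.001, -0.0, -1.0]]
ft_force: [0.0, 0.3, -0.0]
finger_gap: 0.549
grip_force: 0.0
t: 74.07
eef_pos: [0.4878, 0.037, 0.1406]
ee_rot: [[-0.946, -0.324, 0.0], [-0.324, 0.946, 0.0], [-0.0, -0.0, -1.0]]
ft_force: [0.4, -0.6, 0.3]
finger_gap: 0.546
grip_force: 0.0
bar ((551.9230346679688, 58.199676513671875), (46.088584899902344, 23.912174224853516), 19.670785903930664) 1842
skirt 959 ((552.9173583984375, 59.5533447265625), 24.654911041259766)
red 400 [0.5399 0.0541 0.0877] dir -161.26361967474205 px [317.095  326.1575]
stripe axis 18.72340589412924 [0.15107271 0.04386516]
tcp [0.4878 0.037  0.1406]
z 0.012 24 x 0.5391 0.5690 y 0.0428 16
z 0.016 19 x 0.5391 0.5690 y 0.0432 4
z 0.020 19 x 0.5392 0.5689 y 0.0422 5
z 0.024 13 x 0.5390 0.5687 y 0.0420 21
z 0.028 25 x 0.5368 0.5714 y 0.0390 50
z 0.032 22 x 0.5371 0.5712 y 0.0398 48
z 0.036 28 x 0.5373 0.5714 y 0.0392 47
z 0.040 27 x 0.5372 0.5718 y 0.0409 48
z 0.044 35 x 0.5395 0.5715 y 0.0394 53
z 0.052 5 x 0.5390 0.5728 y 0.0381 75
z 0.056 30 x 0.5327 0.5780 y 0.0347 71
z 0.060 62 x 0.5327 0.5781 y 0.0343 132
z 0.064 41 x 0.5306 0.5783 y 0.0364 92
z 0.068 31 x 0.5307 0.5782 y 0.0406 70
z 0.072 35 x 0.5308 0.5783 y 0.0399 71
z 0.076 31 x 0.5329 0.5780 y 0.0419 82
z 0.080 40 x 0.5309 0.5758 y 0.0405 91
z 0.084 98 x 0.5310 0.5761 y 0.0417 158
k74.png
```

View pics/final.png

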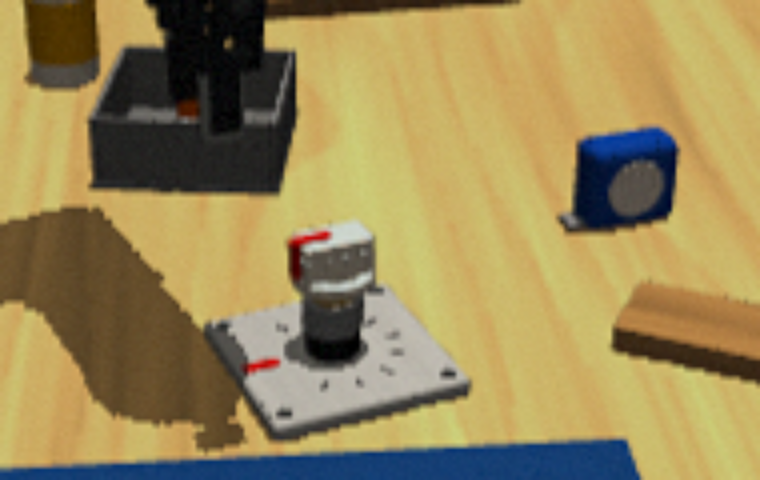

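The knob is seated at (335,255) with its pointer towards the mark at (262,365). The cap is in the bin, the bystanders are in place, and the gripper is clear.

```bash
python3 -c "
from plant import *
print(close_job())"
```

```text
the job is handed in; nothing more can be done
None
```

I handed the job in at about 74 s with every part fitted. The cap is in the bin, and the spacer, four washers, bushing and knob are stacked on the spindle. The pointer measured within about 1° of the mark's direction; the verdict was not shown to me.

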